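Wedge the slide boxes tight and latch the transport case

ROBOT

A 6-joint arm with a two-finger parallel gripper is mounted at the origin on the work surface. World frame = base frame: x ahead of the robot, y to its left, z up, the work surface at z = 0. Lengths are in mm, angles in rad, forces in N, time in s.
With the tool pointing down it reaches from about 300 to 775 mm from the base axis. Payload 14.6 kg.
Tool frame: the origin (TCP) lies on the centre line of the jaws, within the pads' length; the fingertips stand manip.tcp_to_tips ahead of it and the grasp point (between the pads) lies 5 mm behind it (manip.tcp_to_tips is the distance from the TCP to the fingertips, in mm); z points along the fingers, y is the direction in which the jaws open and shut (so a half turn about z gives the same grasp; the last joint's range is limited). The gripper opens to 94 mm and grips with 3 to 60 N. Pads are 16 mm wide; open, the fingers measure 119 mm over their backs; the gripper's body (75 mm by 177 mm) begins 78 mm behind the grasp point.
Start: joints at [1.203, 0.3, 1.521, -0, 1.321, -0.067], TCP at [162.954, 525.296, 219.446] pointing down, gripper open.
Joint ranges: [-3.03, 3.03], [-0.79, 2.21], [0.23, 2.52], [-1.04, 4.18], [0, 3.07], [-2.55, 2.55]. Speed limits (rad/s): [2.22, 2.22, 2.57, 3.14, 3.14, 3.14].

INTERFACE

Orientations are given as [roll, pitch, yaw] about the fixed x, y, z axes, in that order (R = Rz(yaw) Ry(pitch) Rx(roll)).
In Python, from cell import manip, optics, workorder gives the robot as it stands. The module is installed in compiled form; this text tells all that it offers.
- The arm moves only by the tool jog_arm, never from a script. Its argument "deltas" is text: rows parted by semicolons, each of 5 numbers parted by spaces: the shift along the tool's x, y, z in mm, then the turn about the tool's z in rad, then the finger opening in mm, from 0 to 94. In form: tx ty tz twist grip; .... A call has exactly 10 rows; each row is the pose to reach, as a shift and turn from the pose commanded when the call began, along the tool's axes at that moment; what a row does not reach only later rows make up. A row lasts 1/8 s, in which the tool goes at most 62.5 mm and 10.7 degrees, less where a joint would pass 70% of its speed; a pose out of reach is approached as far as the arm can. A call with a gripper value outside its range is refused whole. The fingers move at their own pace and stop on an object; "squeeze" is the grip in N (left out, the last holds). Time passes only in rows, so rows that repeat a pose let the fingers close, or fill a call up. It gives the time, the measured TCP pose, the force and the opening at its end, in the units of the state.
- manip.read_state(): the state, without advancing time (a new reading comes with each control period).
- optics.camera(name): name is "scene" or "side" or "wrist"; returns (picture, depth): 480x640x3 uint8, red, green, blue; 480x640 float32, mm along the optical axis (not along the pixel's ray), 0 where there is no reading.
- optics.get_calibration(name): a dict with "intrinsics" (3x3 intrinsics, pixels), "dist_coeffs" ([k1, k2, p1, p2, k3] as OpenCV has them; the pictures are not rectified), "R" (3x3) and "t" (3): a world point X has camera coordinates R X + t; the wrist camera has in their place "hand_eye" (4x4, takes a point from camera to tool coordinates, whose origin is the TCP and whose axes are the flange's). Camera axes: x right, y down, z forward; pixel columns grow to the right and rows downward; lengths in mm; the calibration is good to about 2 mm. A picture is of the moment at which its call begins: read the wrist's pose just before it. get_calibration takes no time and is no camera call.
- workorder.sign_off(): hands the job in, once; it reports no verdict.
The state is a dict: "clock": time; "joints": joint angles; "qd": joint speeds; "effort": joint torques, N m; "eef_pos": TCP position; "eef_rot": TCP orientation; "wrist_force": force on the tool from outside, world axes, zero at the start; "moment": the same for the moment, N m; "finger_gap": finger opening in mm.
Only numpy, scipy, OpenCV 4.12 (cv2) and the standard library are available. Lean on these libraries where they do the work, as an engineer would, in place of code of your own. Each camera call takes 0.05 s, during which the arm holds its last target.

TASK

Get the slide-transport case ready to carry: push the white packing wedge, thin end down, into the gap at the end of the row of slide boxes until it is fully home, level with the box tops and the row is tight. Then shut the lid, swing the latch's wire loop over the keeper on the lid, and press the lever down over centre until it lies against the case. Leave everything else on the bench where it is.

Things in the scene. Friction and masses are not known exactly. Their poses are not given: they have to be found in the camera images.
- case: Grey case fixed to the bench, side-on to the robot: 104 mm deep (x), 152 mm wide (y), rim 104 mm high plus 1.5 mm gasket, walls and floor 6 mm. Origin: centre of its underside; x from the front wall (latch) to the back wall (hinge), y along the front, z up. Three slide boxes stand loosely in a row along y; at the +y end a gap 32 to 35 mm wide (y) and 92 mm long (x) is left before the end wall.
- gap_floor (a point): Point on the case's inner floor where the middle of the wedge's foot stands when the wedge is fully home: 6 mm above the case's underside, 19 mm from the inner face of the +y end wall. Axes as the case.
- slidebox1_center (a point): Centre of the white slide box at the -y end of the row: 84 mm (x) x 34 mm (y) x 80 mm high, loose, about 0.2 kg, standing on the case's smooth floor, on which it slides easily; axes as the case.
- slidebox2_center (a point): Centre of the middle slide box, same size.
- slidebox3_center (a point): Centre of the slide box next to the gap, same size; its +y face is 17 mm from this centre.
- wedge_center (a point): Half-way up the white wedge block (loose, 0.16 kg), standing on the bench thin end down. Block 80 mm high (z), 80 mm wide (x); thickness (y) 26 mm at the foot, 37 half-way, 38 at the top, both faces alike; foot 40 mm below this point. A half turn about z makes no difference. Pushed in, it meets the last box after some 25 mm and shifts the boxes together; the end needs a firm push, up to about 25 N.
- wedge_tab (a point): Centre of the pull tab on the wedge's top, 96 mm above its foot: 40 mm (x) x 14 mm (y) x 32 mm high; axes as the wedge. With the wedge home (foot on the case floor, block top level with the box tops) this point is 102 mm above the case's underside. Friction holds the wedge there.
- lid (a joint): Lid angle, rad: 0 shut, grows as it opens, starts at 1.7 to 1.9 (standing up behind the case, hollow side to the front), limit 2.0. Lid 104 x 152 mm, 30 mm deep, walls 5 mm, 0.32 kg. A stiff friction hinge holds it where it is left; about 5 N at the front edge moves it. It cannot shut on a wedge that stands too high.
- lid_hinge (a point): Middle of the lid's hinge line, at the top of the case's back wall, 105.5 mm above the underside; the hinge runs along the case's y. This point's axes turn with the lid; shut, the lid reaches from here 104 mm along -x and 30 mm up.
- lid_edge (a point): Middle of the lid's front upper edge (outer side); turns with the lid, its axes equal the case's when shut.
- lever (a joint): Angle of the draw latch's lever, rad: 0 = latched, straight down along the case's front wall; 1.57 = straight out; starts at 2.1 to 2.45 (up and out), limit 2.5. It stays where left (1 N at the tip moves it). With the loop hooked, the pull rises from about 1.0 rad, is greatest near 0.8 and passes centre near 0.4; below that it snaps to 0 and stays. Under 15 N at the tip is enough.
- lever_pivot (a point): Lever pivot: 14 mm in front of the case's front wall, 76 mm above the underside, on the case's centre line; axis along the case's y. Lever: steel plate 32 mm wide (y), 4 mm thick, 56 mm long from here.
- lever_tip (a point): Tip of the lever, 55 mm from its pivot, middle of the plate.
- loop (a joint): Angle of the steel wire loop relative to the lever, rad: 0 when latched; it starts at its stop, 2.95 (nearly along the open lever, a little on the wall side). The loop swings freely and falls by its weight: its lean towards the lid is lever minus loop (0 = straight up, positive = leaning on to the lid).
- loop_pivot (a point): Pivot of the loop on the lever: with the lever shut it lies 12.6 mm below and 4 mm wallward of the lever pivot; it turns with the lever.
- loop_bar (a point): Middle of the loop's cross bar: round, 5 mm thick, 49 mm long along y, 56 mm from the loop pivot. It starts out in front of the case, some 15 mm beyond the lever tip. Hooking: with the lever still up, swing the bar up past vertical; it falls against the lid's front wall above the keeper, and sinks behind the keeper's lip as the lever comes down.
- keeper_seat (a point): Where the bar's centre sits in the keeper on the lid's front wall when latched: 5.5 mm in front of the wall, 14.5 mm above the lid's lower edge, on the centre line; with the lid shut it is 120 mm above the underside. Keeper: upturned steel hook 26 mm wide (the loop goes round it); its lip is 8 to 11 mm in front of the wall and rises 4.5 mm above this point. Axes of the lid (x from front to back).
- canister_mid (a point): Bystander: black lens canister, 52 mm across, 72 mm high; point on its axis 36 mm up. Leave it where it is.
- bottle_mid (a point): Bystander: small amber bottle, 48 mm across, 82 mm high; point on its axis 41 mm up. Leave it where it is.
- dishes_mid (a point): Bystander: stack of three small dishes, 62 mm across, 44 mm high; point on its axis 22 mm up. Leave it where it is.
- dryrack_mid (a point): Bystander: grey open drying tray, 75 x 110 x 35 mm; point on its axis 18 mm up. Leave it where it is.
- marker_mid (a point): Bystander: marker pen lying flat, 136 mm long, 16 mm high; point on its axis 7 mm up. Leave it where it is.
- timer_mid (a point): Bystander: white bench timer, 66 mm wide, about 65 mm high; point on its axis 33 mm up. Leave it where it is.
- tipbox_mid (a point): Bystander: box of pipette tips, 120 x 85 x 73 mm; point on its axis 36 mm up. Leave it where it is.
Things that resemble listed ones, but are neither listed nor needed, are in the scene too. Leave any blue or purple look-alike of the part that bears slidebox1_center alone.

How it is judged:
By the outcome, as a careful person would: the job done as asked, in the order asked, and still so for the second after the job is handed in, with the robot touching nothing.
It also fails if it takes over 70 s, if anything falls off the work surface, if the arm or the gripper's body presses on something with over 40 N, if the wrist force passes 120 N, or if a joint passes its speed limit or range.

## Working session

There is one attempt and no reset: what is moved stays moved. The work goes in short steps, Python scripts to look and compute and a tool call to move; the robot and the scene stay as the last step left them, time stands still between calls to the robot, and variables do not carry over. Pictures are saved under pics/ and viewed, and the job is handed in when it is done.

Besides the shell and the picture viewer there is one more tool, called as name(argument=value, ...) on one line, values as JSON. jog_arm: Moves the arm, as the interface text tells. Its arguments: {"type":"object","properties":{"deltas":{"type":"string"},"squeeze":{"type":"number"}},"required":["deltas"]}

```bash
ls -la; mkdir -p pics
python3 - <<'E'
from cell import manip, optics, workorder
import cv2, numpy as np
print(manip.read_state()); print(manip.tcp_to_tips)
for n in ["scene","side","wrist"]:
    print(n, optics.get_calibration(n))
for n in ["scene","side","wrist"]:
    p,d=optics.camera(n); cv2.imwrite(f"pics/a_{n}.png",p[:,:,::-1]); np.save(f"pics/a_{n}.npy",d)
E
```

```text
total 12
drwxr-xr-x  3 agent agent 4096 Dec  6 10:36 .
drwxr-xr-x 23 root  root  4096 Dec  6 10:36 ..
drwxr-xr-x  2 agent agent 4096 Dec  6 10:36 pics
{'clock': 0.0, 'joints': array([ 1.20339388e+00,  3.00507304e-01,  1.52161632e+00,  2.71967882e-05,
        1.32071155e+00, -6.66012070e-02]), 'qd': array([ 0.00063432,  0.00164026,  0.00129314,  0.00071345,  0.00036479,
       -0.00050517]), 'effort': array([-3.17103550e-04, -5.31807983e+01, -3.52732229e+01,  7.08386488e-02,
        2.44464056e-02, -1.49959574e-04]), 'eef_pos': array([162.85902253, 525.05878158, 218.85156331]), 'eef_rot': array([-3.14035464e+00, -1.08976066e-04,  2.84078460e+00]), 'wrist_force': array([ 0.28031611, -0.32339377, -0.86334845]), 'moment': array([-0.0100963 ,  0.02198771,  0.04457172]), 'finger_gap': 94.18190783422521}
14.0
scene {'intrinsics': array([[457.03078165,   0.        , 326.3873309 ],
       [  0.        , 457.03078165, 242.48537013],
       [  0.        ,   0.        ,   1.        ]]), 'dist_coeffs': array([-0.04785031,  0.        ,  0.        ,  0.        ,  0.        ]), 'R': array([[-0.80246
[... 578 characters left out ...]
60423182, -0.72047429]]), 't': array([460.42443978, 285.33033331, 666.7043473 ])}
wrist {'intrinsics': array([[383.25111413,   0.        , 313.18483293],
       [  0.        , 383.25111413, 239.70204374],
       [  0.        ,   0.        ,   1.        ]]), 'dist_coeffs': array([-0.07519813,  0.        ,  0.        ,  0.        ,  0.        ]), 'hand_eye': array([[-1.41919504e-04, -9.59450994e-01, -2.81875451e-01,
         8.31101767e+01],
       [ 9.99999378e-01,  1.75619835e-04, -1.10125958e-03,
         4.10554370e-01],
       [ 1.10610752e-03, -2.81875432e-01,  9.59450373e-01,
        -1.66038877e+02],
       [ 0.00000000e+00,  0.00000000e+00,  0.00000000e+00,
         1.00000000e+00]])}
```

View pics/a_scene.png

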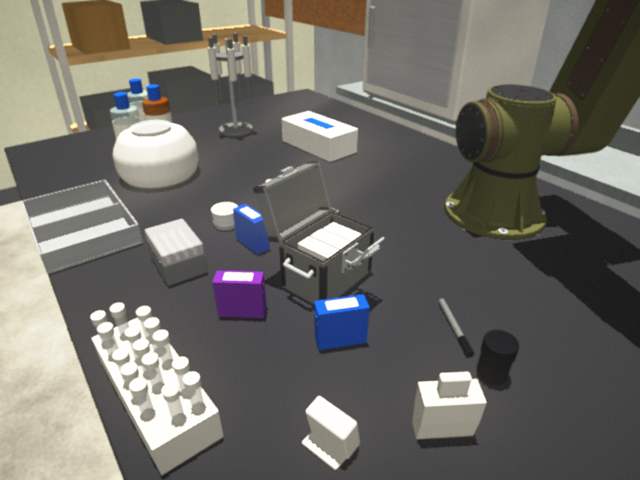

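View pics/a_side.png

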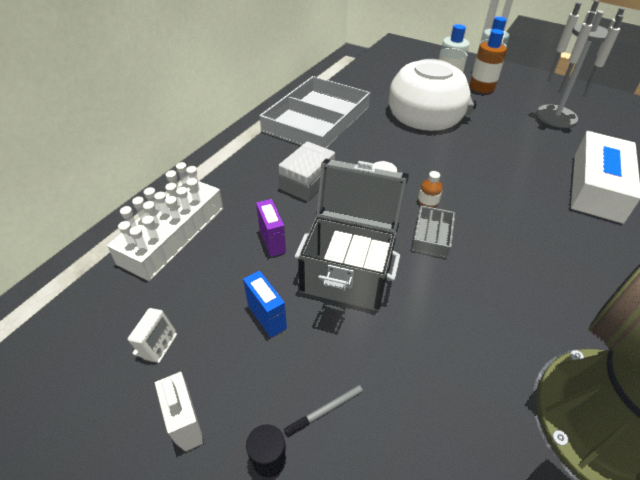

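View pics/a_wrist.png

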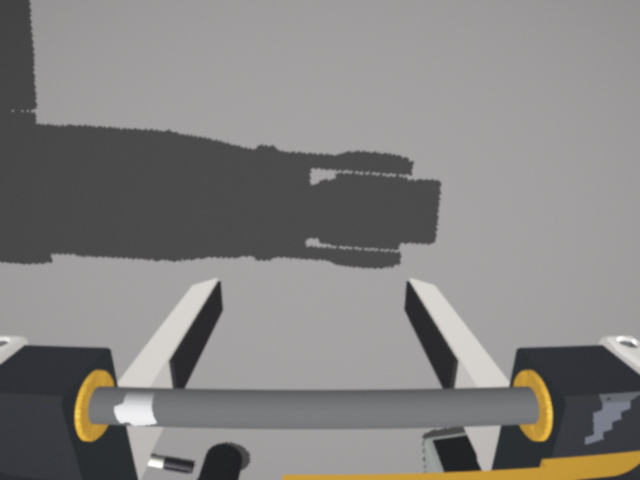

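The scene image shows the wedge with its tab at (448,410), the canister at (497,355), the marker at (455,325) and the timer at (332,430). The open case is at (325,250), with its latch near (362,252). The blue and purple blocks are look-alikes. Next I'll build helpers and a world-frame cloud.

```bash
cat > h.py <<'E'
from cell import manip, optics, workorder
import cv2, numpy as np
from scipy.spatial.transform import Rotation as Ro
def cloud(name,d,st=None):
    c=optics.get_calibration(name)
    v,u=np.mgrid[0:480,0:640]
    uv=np.stack([u,v],-1).reshape(-1,1,2).astype(np.float64)
    n=cv2.undistortPoints(uv,c["intrinsics"],c["dist_coeffs"]).reshape(480,640,2)
    P=np.dstack([n[...,0]*d,n[...,1]*d,d])
    if name=="wrist":
        H=c["hand_eye"]; T=P@H[:3,:3].T+H[:3,3]
        W=T@Ro.from_euler("xyz",st["eef_rot"]).as_matrix().T+st["eef_pos"]
    else: W=(P-c["t"])@c["R"]
    W[d<=0]=np.nan
    return W
def proj(name,X):
    c=optics.get_calibration(name)
    r,_=cv2.Rodrigues(c["R"]); return cv2.projectPoints(np.float64(X).reshape(-1,1,3),r,c["t"],c["intrinsics"],c["dist_coeffs"])[0].reshape(-1,2)
def grab(tag,names=("scene","side")):
    o={}
    for n in names:
        st=manip.read_state()
        p,d=optics.camera(n); cv2.imwrite(f"pics/{tag}_{n}.png",p[:,:,::-1]); np.save(f"pics/{tag}_{n}.npy",d)
        o[n]=(p,cloud(n,d,st))
    return o
def crop(tag,name,x0,y0,x1,y1,f,out):
    im=cv2.imread(f"pics/{tag}_{name}.png")[y0:y1,x0:x1]
    cv2.imwrite(f"pics/{out}.png",cv2.resize(im,None,fx=f,fy=f,interpolation=cv2.INTER_CUBIC))
E
python3 - <<'E'
from h import *
crop("a","scene",240,150,400,310,3.7,"c1"); crop("a","side",280,140,420,340,3,"c2")
for n,pts in {"scene":[(448,412),(452,383),(448,395),(340,235),(322,215),(300,200),(497,345),(341,330),(332,430),(270,190),(330,168),(279,237),(371,248),(316,300),(331,240)],
 "side":[(180,412),(172,395),(360,250),(363,190),(338,277),(265,440),(325,165),(405,172),(300,258),(390,270),(309,222),(395,230)]}.items():
    d=np.load(f"pics/a_{n}.npy"); W=cloud(n,d)
    for u,v in pts: print(n,(u,v),np.round(W[v,u],1))
# topdown height map
big=np.zeros((800,600,3),np.uint8); H=np.full((800,600),-1.)
for n in ["scene","side"]:
    W=cloud(n,np.load(f"pics/a_{n}.npy")); p=cv2.imread(f"pics/a_{n}.png")
    m=np.isfinite(W[...,2])&(W[...,2]>3)&(W[...,2]<260)
    for w,c in zip(W[m],p[m]):
        i=int(400-w[1]+400-200) ; j=int(w[0]-100) # row from y, col x
        i=int(700-w[1]);
        if 0<=i<800 and 0<=j<600 and w[2]>H[i,j]: H[i,j]=w[2]; big[i,j]=c
cv2.imwrite("pics/td.png",big[:600]) ; cv2.imwrite("pics/td2.png",big[200:])
cv2.imwrite("pics/tdh.png",cv2.applyColorMap(np.clip(H,0,255).astype(np.uint8)[100:700],cv2.COLORMAP_JET))
E
```

```text
scene (448, 412) [594.2 349.9  63.4]
scene (452, 383) [587.4 341.4 107. ]
scene (448, 395) [588.1 340.4  83.1]
scene (340, 235) [468.6 -37.4  87. ]
scene (322, 215) [470.8 -93.9 106.3]
scene (300, 200) [ 504.5 -121.4  139. ]
scene (497, 345) [451.3 318.8  71. ]
scene (341, 330) [597.6 131.8  39.9]
scene (332, 430) [728.5 279.6  59.9]
scene (270, 190) [ 569.5 -122.6  179.8]
scene (330, 168) [ 173.7 -459.3   -2.4]
scene (279, 237) [588.7 -66.  112.9]
scene (371, 248) [494.4  79.4 130.7]
scene (316, 300) [569.6  22.8  14. ]
scene (331, 240) [493.9 -33.1  87.3]
side (180, 412) [560.  346.1  80. ]
side (172, 395) [569.  340.7 113.3]
side (360, 250) [484.1 -44.9  86.6]
side (363, 190) [ 523.4 -123.   155.4]
side (338, 277) [492.2  22.   74.4]
side (265, 440) [440.9 314.5  71.8]
side (325, 165) [589.8 -96.  203.3]
side (405, 172) [ 538.5 -416.7    0.9]
side (300, 258) [560.3  37.8 100.2]
side (390, 270) [437.1 -98.1   4.7]
side (309, 222) [ 6.502e+02 -1.364e+02  1.000e-01]
side (395, 230) [ 443.4 -102.5  109.9]
```

View pics/c1.png

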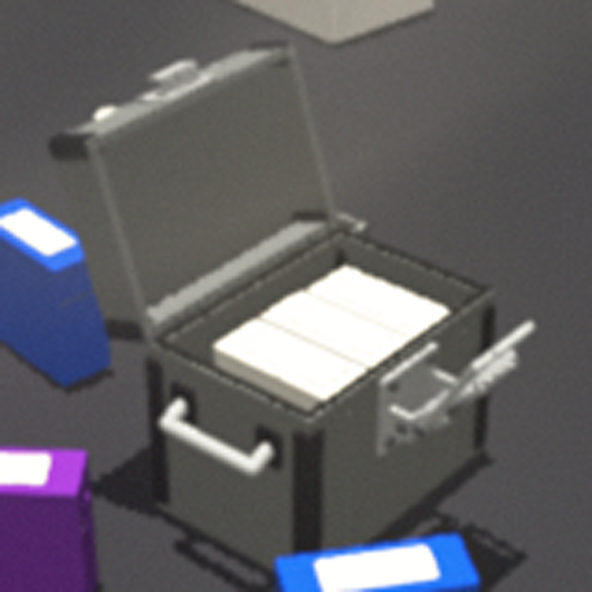

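View pics/c2.png

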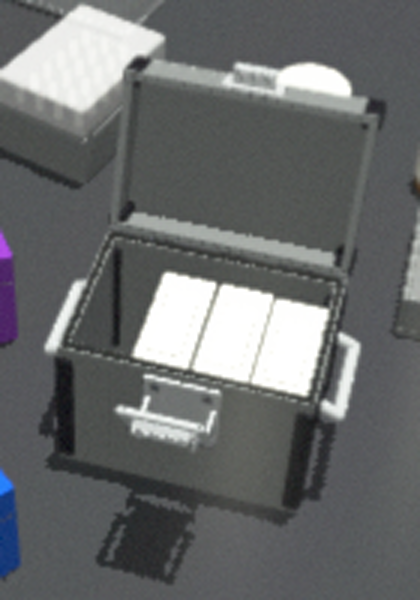

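View pics/tdh.png

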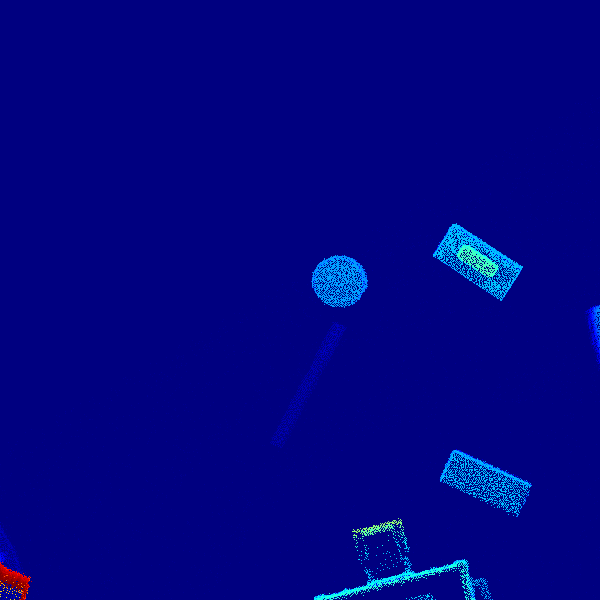

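```bash
cat > fit.py <<'E'
from h import *
from scipy.optimize import least_squares
def fitrect(P,L,Wd):  # points on filled/edges: use minAreaRect
    r=cv2.minAreaRect(P.astype(np.float32)); return r
E
python3 - <<'E'
from fit import *
for n in ["scene","side"]:
    W=cloud(n,np.load(f"pics/a_{n}.npy"))
    def sel(x0,x1,y0,y1,z0,z1):
        m=(W[...,0]>x0)&(W[...,0]<x1)&(W[...,1]>y0)&(W[...,1]<y1)&(W[...,2]>z0)&(W[...,2]<z1); return W[m]
    t=sel(520,640,290,390,74,87); print(n,"wedge top",len(t),cv2.minAreaRect(t[:,:2].astype(np.float32)),np.median(t[:,2]))
    t=sel(520,640,290,390,100,125); t=t[t[:,2]>108]; print(n,"tab",len(t),cv2.minAreaRect(t[:,:2].astype(np.float32)),np.median(t[:,2]))
    t=sel(400,600,-130,55,80,92); print(n,"boxes z",len(t),np.median(t[:,2]))
    t=sel(400,600,-140,60,101,109); print(n,"rim",len(t),cv2.minAreaRect(t[:,:2].astype(np.float32)),np.median(t[:,2]))
    t=sel(440,560,35,110,80,145); print(n,"latch",len(t), t.max(0),t.min(0))
    t=sel(400,600,-200,-60,115,230); print(n,"lid",len(t)); 
# slice image of rims
img=np.zeros((800,800,3),np.uint8)
for k,n in enumerate(["scene","side"]):
    W=cloud(n,np.load(f"pics/a_{n}.npy"))
    m=(W[...,2]>101)&(W[...,2]<109)
    for w in W[m]:
        j=int((w[0]-390)*3.5);i=int((100-w[1])*3.5)
        if 0<=i<800 and 0<=j<800: cv2.circle(img,(j,i),2,(0,255,255) if k else (255,80,80),-1)
    m=(W[...,2]>80)&(W[...,2]<92)
    for w in W[m]:
        j=int((w[0]-390)*3.5);i=int((100-w[1])*3.5)
        if 0<=i<800 and 0<=j<800: cv2.circle(img,(j,i),1,(0,255,0) if k else (0,0,255),-1)
cv2.imwrite("pics/rim.png",cv2.resize(img,(600,600)))
E
```

```text
scene wedge top 1214 ((578.6563720703125, 338.00213623046875), (40.30259704589844, 80.98970031738281), 56.89390563964844) 79.43162745922137
scene tab 295 ((578.9605102539062, 338.6614685058594), (14.430642127990723, 39.380619049072266), 55.09756851196289) 110.85335608629138
scene boxes z 2025 85.4433218058037
scene rim 1235 ((504.4687194824219, -27.05809783935547), (156.19863891601562, 175.11793518066406), 13.140496253967285) 104.47590034327833
scene latch 282 [559.44537546  81.09144589 133.37519125] [454.10254771  35.18328697  80.04391334]
scene lid 3071
side wedge top 1171 ((577.0383911132812, 338.1043395996094), (39.255367279052734, 82.33328247070312), 57.32219696044922) 80.99352931688802
side tab 315 ((576.65625, 338.7257080078125), (14.437893867492676, 41.179901123046875), 56.295166015625) 112.49842992754283
side boxes z 2458 87.2397319688543
side rim 1557 ((501.9292297363281, -26.937789916992188), (153.8702392578125, 176.00631713867188), 13.042830467224121) 105.84958797415577
side latch 290 [559.95395035  79.5179996  135.73640495] [452.90125128  35.02676649  80.16807131]
side lid 3974
```

View pics/rim.png

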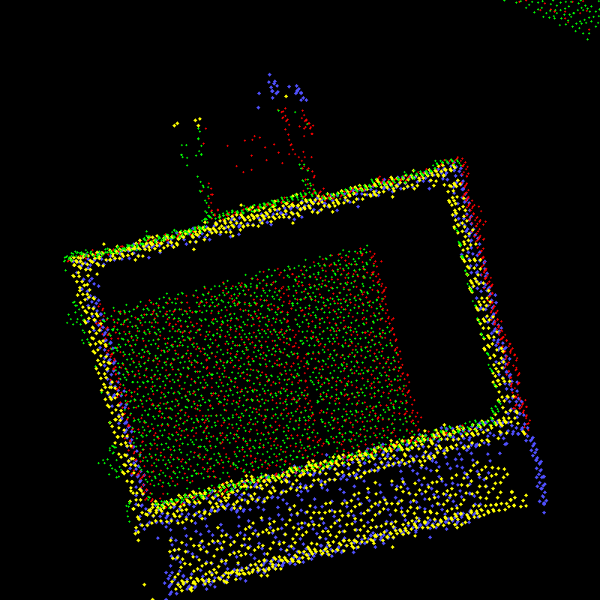

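Run:
```python
from fit import *
th=np.radians(13.1)
for n in ["scene","side"]:
    W=cloud(n,np.load(f"pics/a_{n}.npy")); zoff={"scene":.8,"side":-.8}[n]
    best=[]
    # refine th with the front/back outer walls
    def cc(W,th):
        ex=np.array([np.sin(th),-np.cos(th)]); ey=np.array([np.cos(th),np.sin(th)])
        return np.dstack([(W[...,:2]-[503,-22])@ex,(W[...,:2]-[503,-22])@ey,W[...,2]+zoff])
    for dth in np.radians([11.5,12,12.5,13,13.5,14,14.5]):
        C=cc(W,dth); m=(abs(C[...,2]-105)<3)&(abs(C[...,0])<75)&(abs(C[...,1])<90)
        h,_=np.histogram(C[m][:,0],np.arange(-75,75,1)); g,_=np.histogram(C[m][:,1],np.arange(-90,90,1))
        print(n,round(np.degrees(dth),1),(h.astype(float)**2).sum()+(g.astype(float)**2).sum())
    C=cc(W,th); m=(abs(C[...,2]-105)<3)
    q=C[m&(abs(C[...,1])<70)&(C[...,0]<-30)&(C[...,0]>-70)][:,0]; print("front rim x",np.percentile(q,[5,25,50,75,95]))
    q=C[m&(abs(C[...,1])<70)&(C[...,0]>30)&(C[...,0]<57)][:,0]; print("back rim x",np.percentile(q,[5,25,50,75,95]))
    for s in(-1,1):
        q=C[m&(abs(C[...,0])<40)&(C[...,1]*s>60)&(C[...,1]*s<85)][:,1]; print("end",s,np.percentile(q,[5,25,50,75,95]))
    mb=(abs(C[...,2]-86)<2)&(abs(C[...,0])<45)&(abs(C[...,1])<68)
    q=C[mb]; print("boxes x",np.percentile(q[:,0],[1,99]),"y",np.percentile(q[:,1],[1,99]))
    # lid inner plane rim/edge
    ml=(C[...,2]>115)&(C[...,2]<240)&(abs(C[...,1])<80)&(C[...,0]>40)&(C[...,0]<130)
    q=C[ml]; print("lid",q.min(0),q.max(0)); 
    for z in range(120,215,10):
        k=q[abs(q[:,2]-z)<3]; 
        if len(k): print(z,np.round(np.percentile(k[:,0],[2,50,98]),1),len(k))
    mt=(C[...,2]>85)&(C[...,2]<150)&(abs(C[...,1])<35)&(C[...,0]>-130)&(C[...,0]<-58)
    q=C[mt]; q=q[np.argsort(q[:,0])]; print("latch"); 
    for x in range(-125,-58,4):
        k=q[abs(q[:,0]-x)<2]
        if len(k): print(x,"z",np.round(np.percentile(k[:,2],[5,50,95]),1),"y",np.round([k[:,1].min(),k[:,1].max()],1),len(k))
```

```text
scene 11.5 19334.0
scene 12.0 20246.0
scene 12.5 21514.0
scene 13.0 22839.0
scene 13.5 23627.0
scene 14.0 24390.0
scene 14.5 24535.0
front rim x [-43.55352839 -42.35691186 -40.92758076 -39.71684227 -37.35651866]
back rim x [53.09159199 54.48036478 55.49242887 56.309817   56.90116728]
end -1 [-75.88020215 -74.17320724 -72.85001745 -71.63887362 -68.91258805]
end 1 [68.77763619 71.08245021 72.66865177 73.84789007 74.72828276]
boxes x [-44.01289306  44.31539043] y [-66.95718776  46.01820519]
lid [ 61.57165835 -78.67524194 115.00608855] [123.21951823  79.33745574 212.35503612]
120 [65.  92.2 95.9] 217
130 [68.3 95.3 98.7] 215
140 [ 71.4  98.6 102.4] 222
150 [ 75.  102.  106.1] 216
160 [ 78.7 105.2 108.8] 226
170 [ 81.8 108.6 112.6] 228
180 [ 85.7 112.2 116. ] 234
190 [ 86.5  97.7 116.3] 61
200 [ 91.4  99.7 118. ] 287
210 [103.4 106.5 115.2] 49
latch
-101 z [128.8 131.1 133.7] y [-23.4  21.1] 26
-97 z [113.  118.4 132.6] y [-27.6  21.1] 78
-93 z [112.3 118.4 129.3] y [-28.1  22.1] 46
-89 z [105.6 109.6 119.7] y [-26.3  21.4] 20
-85 z [ 99.9 105.7 114. ] y [10.4 21.5] 14
-81 z [ 88.1  99.9 
[... 716 characters left out ...]
24.07987732  76.8237725  213.45383001]
120 [65.  92.3 96. ] 265
130 [68.4 95.9 99.6] 254
140 [ 71.3  98.9 102.3] 265
150 [ 74.7 102.4 105.9] 265
160 [ 78.8 105.4 108.8] 276
170 [ 82.2 108.7 112.2] 286
180 [ 84.4 112.2 115.2] 283
190 [87.2 90.  97.3] 23
200 [ 91.2 102.9 118.5] 404
210 [102.9 106.  115.6] 73
latch
-101 z [121.9 131.  133.2] y [-28.2  19.4] 49
-97 z [113.  119.2 133.2] y [-28.9  19.9] 111
-93 z [115.9 118.5 121.4] y [-28.7  18.1] 46
-89 z [108.4 109.4 113. ] y [-27.8  17.6] 7
-85 z [102.7 105.  109.5] y [-28.8  15.5] 5
-81 z [ 88.2  99.1 103.7] y [-28.6  17.7] 8
-77 z [88.5 91.7 94.9] y [-24.5  17.3] 8
-73 z [87.9 89.3 95.4] y [-28.2 -18.2] 5
-69 z [86. 86. 86.] y [-21. -21.] 1
```

Run:
```python
from fit import *
for n in ["scene","side"]:
    W=cloud(n,np.load(f"pics/a_{n}.npy")); zoff={"scene":.8,"side":-.8}[n]
    def cost(p):
        th=p[2]; ex=np.array([np.sin(th),-np.cos(th)]); ey=np.array([np.cos(th),np.sin(th)])
        x=(P[:,:2]-p[:2])@ex; y=(P[:,:2]-p[:2])@ey
        d=np.maximum(abs(x)-49,abs(y)-73)   # distance to mid-wall rectangle
        return d
    m=(abs(W[...,2]+zoff-105)<2.5)&(W[...,0]>400)&(W[...,0]<610)&(W[...,1]>-120)&(W[...,1]<60)
    P=W[m]; p=np.array([505,-30,np.radians(14.1)])
    for it in range(6):
        r=least_squares(cost,p,loss="soft_l1",f_scale=1.0); p=r.x
        P=P[abs(cost(p))<(6 if it<2 else 4)]
    print(n,p[:2],np.degrees(p[2]),len(P),np.std(cost(p)))
    th=p[2]; ex=np.array([np.sin(th),-np.cos(th)]); ey=np.array([np.cos(th),np.sin(th)])
    C=np.dstack([(W[...,:2]-p[:2])@ex,(W[...,:2]-p[:2])@ey,W[...,2]+zoff])
    mb=(abs(C[...,2]-86)<2)&(abs(C[...,0])<40)&(abs(C[...,1])<70)
    q=C[mb]; print("boxes y",np.percentile(q[:,1],[0.5,2,50,95,98,99.5]),"x",np.percentile(q[:,0],[1,99]))
    L=(C[...,2]>115)&(C[...,2]<215)&(abs(C[...,1])<80)&(C[...,0]>40); q=C[L]; q=q[q[:,2]<182]
    print("lid back plane fit", np.polyfit(q[q[:,0]>0][:,2],q[:,0],1), "top",C[L].max(0))
    mt=(C[...,2]>85)&(C[...,2]<150)&(abs(C[...,1])<35)&(C[...,0]>-130)&(C[...,0]<-70); q=C[mt]
    for z in range(90,142,4):
        k=q[abs(q[:,2]-z)<2]
        if len(k): print("latch z",z,"x",np.round(np.percentile(k[:,0],[5,50,95]),1),"y",np.round([k[:,1].min(),k[:,1].max()],1),len(k))
```

```text
scene [504.73865484 -30.2950738 ] 14.298746857326954 545 1.6546991336632086
boxes y [-69.4387466  -67.5262339  -13.15344002  32.48105005  34.50086928
  35.37187781] x [-28.21114412  39.31321553]
lid back plane fit [  -5.45399037 1045.75008517] top [919.19547696  77.4656907  212.35503612]
latch z 90 x [-87.8 -82.6 -75.4] y [-15.   23.6] 13
latch z 94 x [-86.6 -84.9 -81.7] y [21.6 22.7] 5
latch z 98 x [-91.  -87.6 -84.4] y [-5.5 23.1] 9
latch z 102 x [-95.  -89.4 -87. ] y [-0.9 24.8] 9
latch z 106 x [-98.8 -93.6 -90.9] y [12.4 23.7] 11
latch z 110 x [-102.5  -95.8  -92.3] y [ 8.  22.8] 13
latch z 114 x [-106.6 -104.9  -97.1] y [-24.1  23.6] 39
latch z 118 x [-104.5 -102.6  -99.5] y [-25.8  24.3] 41
latch z 122 x [-102.8 -101.8  -98.7] y [ 0.7 23.7] 8
latch z 126 x [-106.1 -104.5 -101.1] y [-21.6  23.4] 7
latch z 130 x [-108.9 -107.6 -103.6] y [-25.2  22.9] 43
latch z 134 x [-109.1 -107.  -105.2] y [-19.8  23.5] 19
side [502.03570589 -30.54169978] 13.966755446336201 751 1.722752471757888
boxes y [-68.06585857 -66.72212617 -17.25524283  31.56750896  34.8371343
  36.48492699] x [-28.68717241  39.23368071]
lid back plane fit [ -4.26230709 851.98051934] top [924.73827494  78.34899092 213.45383001]
latch z 90 x [-87.5 -84.7 -83.1] y [-23.3  21.5] 6
latch z 94 x [-86.5 -83.9 -81. ] y [-20.3 -14.1] 6
latch z 98 x [-89.9 -89.1 -88.5] y [-24.  22.] 3
latch z 102 x [-91.8 -91.2 -89.4] y [-22.9 -14.3] 4
latch z 106 x [-91.8 -91.6 -91.3] y [-24.3  19.8] 2
latch z 110 x [-98.4 -96.  -92.7] y [-24.5  22. ] 8
latch z 114 x [-106.7 -104.8 -102.4] y [-15.8  20. ] 42
latch z 118 x [-105.9 -102.3 -100.6] y [-24.1  22.5] 60
latch z 122 x [-103.3 -102.  -101.1] y [-24.3   8.8] 7
latch z 126 x [-105.7 -105.7 -105.7] y [22.7 22.7] 1
latch z 130 x [-108.5 -107.2 -103.9] y [-24.5  24.4] 58
latch z 134 x [-108.2 -106.7 -104.9] y [-23.7  22.9] 39
```

```bash
cat >> h.py <<'E'
C0=np.array([503.4,-30.4]); TH=np.radians(14.1)
EX=np.array([np.sin(TH),-np.cos(TH)]); EY=np.array([np.cos(TH),np.sin(TH)])
def cw(x,y,z): return np.r_[C0+x*EX+y*EY,z]
def rows(*tg):
    """targets (X,Y,Z,yaw) of TCP -> tool-axis shifts from the present measured pose"""
    st=manip.read_state(); R=Ro.from_euler("xyz",st["eef_rot"]).as_matrix(); yaw0=st["eef_rot"][2]
    print("pose",np.round(st["eef_pos"],1),np.round(st["eef_rot"],3),"F",np.round(st["wrist_force"],1),"gap",round(st["finger_gap"],1),"t",round(st["clock"],2))
    for X,Y,Z,yaw in tg:
        d=R.T@(np.array([X,Y,Z])-st["eef_pos"]); tw=-(yaw-yaw0); tw=(tw+np.pi)%(2*np.pi)-np.pi
        print(np.round(d,1),"twist",round(tw,3))
E
python3 - <<'E'
from h import *
rows((577.8,338.4,200,2.567),(577.8,338.4,102,2.567))
E
```

```text
pose [162.9 525.1 219. ] [-3.141 -0.     2.841] F [ 0.4  0.4 -0.2] gap 93.9 t 0.15
[-451.6  -55.4   19. ] twist 0.274
[-451.6  -55.3  117. ] twist 0.274
```

jog_arm(deltas="-50 -6 5 0.03 60; -100 -12 10 0.06 60; -155 -19 12 0.1 60; -210 -26 14 0.13 60; -265 -33 16 0.16 60; -320 -40 18 0.2 60; -375 -46 19 0.24 60; -425 -52 19 0.27 60; -451.6 -55.4 19 0.274 60; -451.6 -55.4 19 0.274 60", squeeze=40)

```text
clock: 1.4
eef_pos: [578.9, 337.4, 199.5]
eef_rot: [-3.14, -0.001, 2.565]
wrist_force: [-0.4, -0.3, -0.4]
finger_gap: 60.4
```

Run:
```python
from h import *
o=grab("b",("wrist",)); rows((577.8,338.4,102,2.567))
W=o["wrist"][1]; m=(W[...,2]>104)&(W[...,2]<118)&(abs(W[...,0]-578)<45)&(abs(W[...,1]-338)<45)
print(m.sum()); 
if m.sum()>20: print(cv2.minAreaRect(W[m][:,:2].astype(np.float32)),np.median(W[m][:,2]))
m=(W[...,2]>74)&(W[...,2]<86)&(abs(W[...,0]-578)<55)&(abs(W[...,1]-338)<55)
if m.sum()>20: print(cv2.minAreaRect(W[m][:,:2].astype(np.float32)),np.median(W[m][:,2]))
```

```text
pose [577.9 338.3 199.7] [-3.141e+00 -1.000e-03  2.566e+00] F [ 0.1 -0.  -0.1] gap 59.9 t 1.45
[ 0.1  0.1 97.7] twist -0.001
1100
((576.09375, 339.3266296386719), (13.532731056213379, 39.51197052001953), 56.67952346801758) 112.47107064437864
((576.4736328125, 338.95867919921875), (38.099918365478516, 80.26091003417969), 56.69784164428711) 80.75426130102176
```

View pics/b_wrist.png

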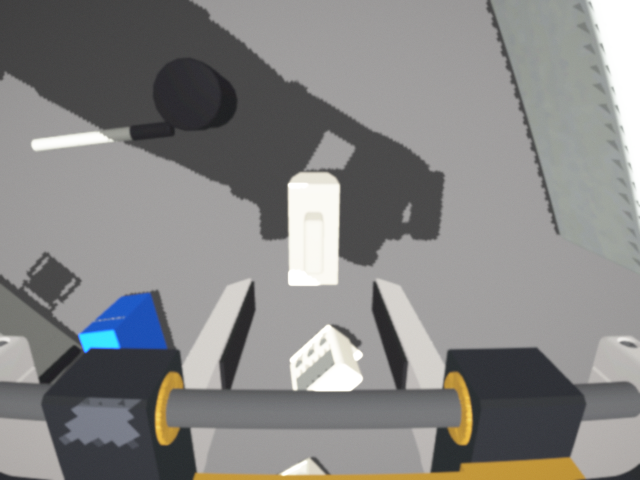

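The wedge at (314,235) lies centred between the fingers. The wrist estimate of (576.3, 339.1) agrees with the fixed cameras, so I'll descend and grip.

jog_arm(deltas="0.5 0.3 45 0 60; 0.8 0.3 80 0 60; 0.8 0.3 97 0 60; 0.8 0.3 97 0 60; 0.8 0.3 97 0 8; 0.8 0.3 97 0 8; 0.8 0.3 97 0 8; 0.8 0.3 97 0 8; 0.8 0.3 97 0 8; 0.8 0.3 92 0 8", squeeze=50)

```text
clock: 2.7
eef_pos: [577.1, 339.1, 108.1]
eef_rot: [-3.141, -0.001, 2.567]
wrist_force: [-0.2, -0.2, -1.3]
finger_gap: 13.9
```

Run:
```python
from h import *
x,y=0,51
yaw=TH+np.pi/2
t=cw(0,52,0); print(t,yaw)
st=manip.read_state()["eef_pos"]
rows((st[0],st[1],250,2.566),(t[0],t[1],250,yaw))
```

```text
[553.83334479 -17.73201939   0.        ] 1.816887751326097
pose [577.1 339.1 108.1] [-3.141e+00 -1.000e-03  2.567e+00] F [-0.2 -0.2 -1.3] gap 13.9 t 2.7
[ 1.000e-01 -1.000e-01 -1.419e+02] twist 0.001
[-174.4 -312.3 -141.7] twist 0.75
```

jog_arm(deltas="0 0 -60 0 8; -10 -20 -115 0 8; -30 -60 -142 0.1 8; -60 -105 -142 0.22 8; -85 -155 -142 0.35 8; -110 -205 -142 0.48 8; -140 -255 -142 0.6 8; -165 -300 -142 0.72 8; -174.4 -312.3 -142 0.75 8; -174.4 -312.3 -142 0.75 8")

```text
clock: 3.95
eef_pos: [554.1, -17.9, 250.6]
eef_rot: [3.141, -0.0, 1.817]
wrist_force: [-0.2, 0.0, -2.1]
finger_gap: 13.5
```

Run:
```python
from h import *
t=cw(0,52,0)
rows((t[0],t[1],225,TH+np.pi/2))
o=grab("d",("side","scene","wrist"))
crop("d","side",280,100,420,300,3,"d2"); crop("d","scene",240,150,400,310,3.7,"d1")
```

```text
pose [554.1 -17.9 250.6] [ 3.141 -0.     1.817] F [-0.2  0.  -2.1] gap 13.5 t 3.95
[ 0.2 -0.2 25.6] twist -0.0
```

View pics/d2.png

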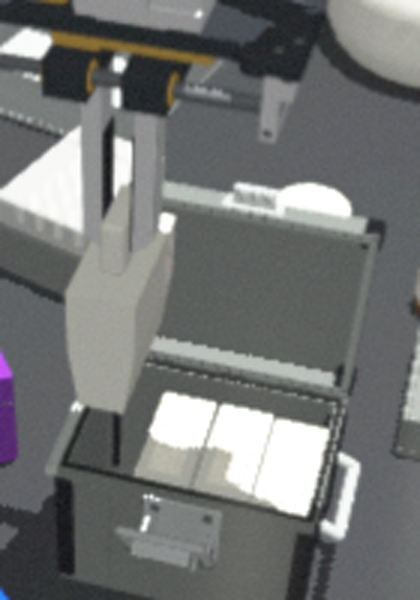

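View pics/d_wrist.png

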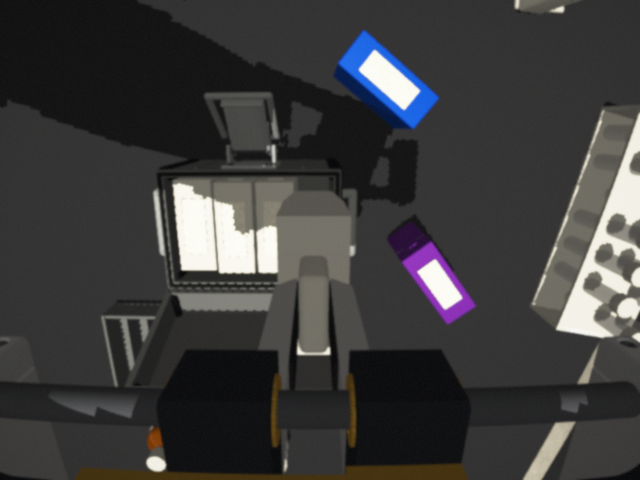

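Run:
```python
from h import *
st=manip.read_state()
for n,c in (("scene",(504.74,-30.3)),("side",(502.04,-30.54)),("wrist",None)):
    W=cloud(n,np.load(f"pics/d_{n}.npy"),st)
    if n=="wrist":
        # fit case centre from wrist too
        from scipy.optimize import least_squares
        m=(abs(W[...,2]-105.5)<3)&(W[...,0]>400)&(W[...,0]<610)&(W[...,1]>-120)&(W[...,1]<60); P=W[m]
        def cost(p):
            th=p[2]; ex=np.array([np.sin(th),-np.cos(th)]); ey=np.array([np.cos(th),np.sin(th)])
            return np.maximum(abs((P[:,:2]-p[:2])@ex)-49,abs((P[:,:2]-p[:2])@ey)-73)
        p=np.array([503,-30.4,TH])
        for it in range(6):
            p=least_squares(cost,p,loss="soft_l1").x; P=P[abs(cost(p))<(6 if it<2 else 4)]
        print("wrist case",p[:2],np.degrees(p[2]),len(P)); c=p[:2]
    C=np.dstack([(W[...,:2]-c)@EX,(W[...,:2]-c)@EY,W[...,2]])
    for z0,z1 in ((148,160),(160,175),(175,190),(190,205),(205,222),(223,231)):
        m=(C[...,2]>z0)&(C[...,2]<z1)&(abs(C[...,0])<60)&(abs(C[...,1]-52)<30)
        if m.sum()>10: print(n,z0,m.sum(),"x",np.round(np.percentile(C[m][:,0],[1,50,99]),1),"y",np.round(np.percentile(C[m][:,1],[1,50,99]),1))
    mb=(abs(C[...,2]-86)<3)&(abs(C[...,0])<40)&(abs(C[...,1])<66); print("box face",np.percentile(C[mb][:,1],[98,99.5]) if mb.sum() else None)
```

```text
scene 148 243 x [-41.2 -14.7  38. ] y [38.3 65.  67.3]
scene 160 317 x [-41.  -16.3  38.6] y [36.9 66.8 68.9]
scene 175 356 x [-41.2 -18.5  38.2] y [34.5 68.8 71.1]
scene 190 388 x [-41.3 -18.4  37.9] y [34.  69.7 71.8]
scene 205 460 x [-41.6 -18.8  38.4] y [33.8 69.9 72.2]
scene 223 447 x [-40.9 -13.1  39.3] y [33.3 59.6 71.7]
box face [34.99596671 36.07741614]
side 148 112 x [-40.6 -38.6  38.4] y [38.9 48.5 66.9]
side 160 152 x [-40.4 -38.6  34.5] y [36.9 48.2 69.1]
side 175 186 x [-40.6 -38.8  34.7] y [34.8 47.9 70.4]
side 190 232 x [-40.8 -38.4  40.9] y [34.5 43.6 71.8]
side 205 281 x [-40.7 -38.4  37.2] y [34.2 43.5 71.4]
side 223 486 x [-40.3 -21.7  38.8] y [34.4 46.7 72.1]
box face [34.60427362 36.26304361]
wrist case [502.71735323 -30.57884681] 14.654717138790756 3255
wrist 148 109 x [-41.8 -41.6 -41.3] y [38.8 52.5 66.1]
wrist 160 185 x [-41.8 -41.6 -41.3] y [36.9 53.1 68.5]
wrist 175 252 x [-41.8 -41.6 -41.3] y [35.1 52.2 69.9]
wrist 190 319 x [-41.9 -41.6 -41.3] y [34.4 52.5 70.8]
wrist 205 445 x [-41.9 -41.5 -41.2] y [34.2 53.1 71.1]
wrist 223 4301 x [-41.6 -27.4  37.1] y [34.1 52.6 71.5]
box face [26.42430635 33.03067664]
```

The wedge sits at case y≈53 and x≈-1, which fits the gap of 35.5 to 70. I'll lower it now.

jog_arm(deltas="0 0 20 0 8; 0 0 40 0 8; 0 0 50 0 8; 0 -0.3 58 0 8; 0 -0.6 65 0 8; 0 -0.9 72 0 8; 0 -1.2 78 0 8; 0 -1.5 84 0 8; 0 -1.8 90 0 8; 0 -1.8 90 0 8", squeeze=60)

```text
clock: 5.35
eef_pos: [552.0, -18.1, 160.0]
eef_rot: [-3.141, -0.0, 1.817]
wrist_force: [0.0, -0.3, -1.8]
finger_gap: 13.3
```

Foot is about 57 mm above the underside with no contact force. Continuing.

jog_arm(deltas="0 0 4 0 8; 0 0 8 0 8; 0 0 12 0 8; 0 -0.1 16 0 8; 0 -0.1 20 0 8; 0 -0.2 23 0 8; 0 -0.2 26 0 8; 0 -0.2 29 0 8; 0 -0.2 31 0 8; 0 -0.2 31 0 8")

```text
clock: 6.6
eef_pos: [551.9, -18.1, 129.2]
eef_rot: [-3.141, -0.0, 1.817]
wrist_force: [-2.7, -0.0, -2.2]
finger_gap: 13.2
```

Run:
```python
from h import *
rows()
o=grab("e",("side",))
crop("e","side",280,100,420,300,3,"e2")
W=o["side"][1]; c=(502.04,-30.54)
C=np.dstack([(W[...,:2]-c)@EX,(W[...,:2]-c)@EY,W[...,2]-.8])
mb=(abs(C[...,2]-86)<3)&(abs(C[...,0])<40)&(abs(C[...,1])<66); print("box face",np.percentile(C[mb][:,1],[1,90,98,99.5]))
```

```text
pose [551.9 -18.1 129.2] [-3.141 -0.     1.817] F [-2.7 -0.  -2.2] gap 13.2 t 6.6
box face [-65.08246794  22.66383556  31.23141488  32.55254732]
```

View pics/e2.png

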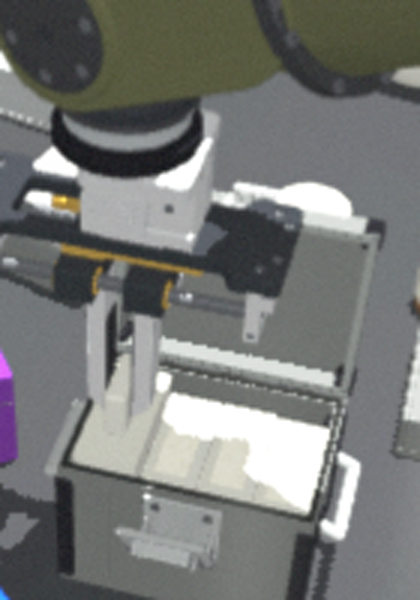

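jog_arm(deltas="0 0 3 0 8; 0 0 5 0 8; 0 0 5 0 8; 0 0 5 0 40; 0 0 5 0 40; 0 0 5 0 40; 0 0 -20 0 40; 0 0 -40 0 40; 0 0 -40 0 0; 0 0 -40 0 0")

```text
clock: 7.9
eef_pos: [551.7, -18.1, 168.6]
eef_rot: [-3.141, -0.0, 1.817]
wrist_force: [0.0, 0.5, -1.0]
finger_gap: 23.2
```

Run:
```python
from h import *
o=grab("f",("side","wrist","scene"));rows()
crop("f","side",280,100,420,300,3,"f2")
for n,c in (("scene",(504.74,-30.3)),("side",(502.04,-30.54)),("wrist",(502.7,-30.6))):
    W=o[n][1]
    C=np.dstack([(W[...,:2]-c)@EX,(W[...,:2]-c)@EY,W[...,2]])
    for z0,z1 in ((92,104),(122,140)):
        m=(C[...,2]>z0)&(C[...,2]<z1)&(abs(C[...,0])<40)&(C[...,1]>20)&(C[...,1]<69)
        if m.sum()>10: print(n,z0,m.sum(),np.round([np.percentile(C[m][:,i],[2,50,98]) for i in range(3)],1).tolist())
```

```text
pose [551.7 -18.1 168.6] [-3.14  -0.     1.817] F [-0.7  0.9  0.3] gap 11.4 t 8.05
scene 92 109 [[-20.5, -6.7, 17.0], [44.6, 55.7, 57.9], [92.5, 98.3, 103.4]]
scene 122 22 [[-16.0, -1.9, 13.6], [46.4, 49.3, 55.1], [122.0, 122.3, 122.9]]
side 92 133 [[-32.2, -17.1, 35.3], [32.7, 46.7, 68.5], [92.1, 92.9, 103.2]]
side 122 96 [[-19.4, -0.8, 17.3], [44.7, 50.4, 56.7], [122.1, 123.3, 125.3]]
wrist 92 472 [[-38.8, -18.2, 37.0], [32.7, 56.1, 68.3], [92.0, 92.3, 103.1]]
wrist 122 1128 [[-18.5, -1.3, 17.4], [44.0, 49.8, 55.7], [122.1, 123.0, 124.4]]
```

View pics/f2.png

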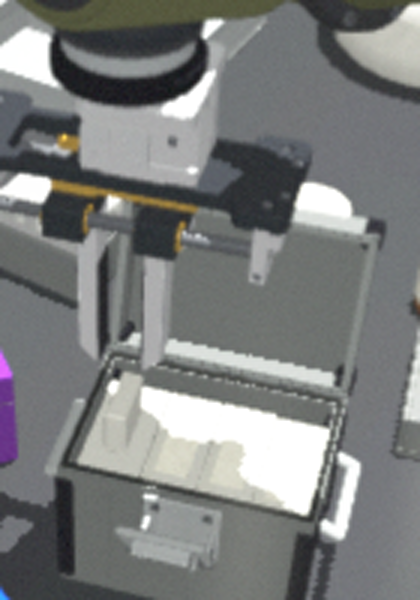

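View pics/f_wrist.png

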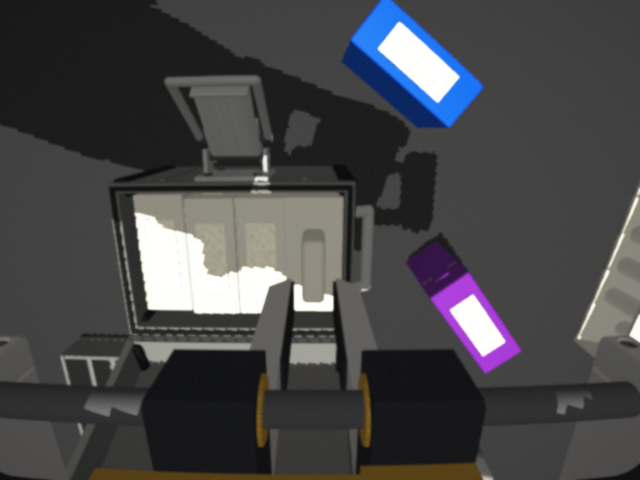

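The tab top is at about z 123, so it is still 5 mm high. The fingers are closing, and next I'll press on the tab top with the closed fingertips.

jog_arm(deltas="0 0 12 0 0; 0 0 24 0 0; 0 0 29 0 0; 0 0 31 0 0; 0 0 32.5 0 0; 0 0 34 0 0; 0 0 35.5 0 0; 0 0 37 0 0; 0 0 37 0 0; 0 0 37 0 0")

```text
clock: 9.3
eef_pos: [552.6, -18.2, 133.7]
eef_rot: [3.139, 0.001, 1.817]
wrist_force: [-0.8, -0.8, 7.5]
finger_gap: 0.3
```

Run:
```python
from h import *
rows()
```

```text
pose [552.6 -18.2 133.7] [3.139e+00 1.000e-03 1.817e+00] F [-0.8 -0.8  7.5] gap 0.3 t 9.3
```

jog_arm(deltas="0 0 1 0 0; 0 0 2 0 0; 0 0 3 0 0; 0 0 4 0 0; 0 0 5 0 0; 0 0 5 0 0; 0 0 6 0 0; 0 0 6 0 0; 0 0 6 0 0; 0 0 6 0 0")

```text
clock: 10.55
eef_pos: [553.1, -18.2, 131.9]
eef_rot: [3.137, 0.002, 1.817]
wrist_force: [-21.5, 1.3, 52.0]
finger_gap: 0.4
```

It bottomed out at TCP z 131.9, where 132 is home, and the force rose to 52 N. Retreating to verify.

jog_arm(deltas="0 0 -3 0 0; 0 0 -8 0 0; 0 0 -30 0 0; 0 0 -60 0 0; 0 0 -90 0 0; 0 0 -120 0 0; 0 0 -120 0 0; 0 0 -120 0 0; 0 0 -120 0 0; 0 0 -120 0 0")

```text
clock: 11.8
eef_pos: [551.8, -18.1, 245.7]
eef_rot: [-3.14, -0.0, 1.817]
wrist_force: [-0.1, -0.5, -0.8]
finger_gap: 0.4
```

Run:
```python
from h import *
o=grab("g",("side","wrist","scene"));rows()
crop("g","side",290,140,420,310,3.4,"g2"); 
crop("g","scene",240,150,400,310,3.7,"g1"); 
for n,c in (("scene",(504.74,-30.3)),("side",(502.04,-30.54)),("wrist",(502.7,-30.6))):
    W=o[n][1]
    C=np.dstack([(W[...,:2]-c)@EX,(W[...,:2]-c)@EY,W[...,2]])
    for nm,y0,y1,z0,z1 in (("b1",-66,-38,75,100),("b2",-28,-4,75,100),("b3",6,26,75,100),("wedge",34,42,75,100),("wedge+",60,68,75,100),("tab",44,57,105,135)):
        m=(C[...,2]>z0)&(C[...,2]<z1)&(abs(C[...,0])<38)&(C[...,1]>y0)&(C[...,1]<y1)
        if m.sum()>10: print(n,nm,m.sum(),np.round(np.percentile(C[m][:,2],[5,50,95]),1),np.round(np.median(C[m],0),1))
```

```text
pose [552.  -18.1 246.2] [-3.141 -0.     1.817] F [ 0.2  0.1 -0.1] gap 0.3 t 11.95
scene b1 259 [84.  85.5 86.9] [  3.2 -51.6  85.5]
scene b2 245 [84.  85.4 87. ] [  2.8 -16.   85.4]
scene b3 118 [84.4 85.7 87.1] [-11.9  14.2  85.7]
scene wedge 26 [84.3 85.5 86.9] [-20.4  38.1  85.5]
scene tab 171 [106.1 115.6 118.2] [ -3.5  54.6 115.6]
side b1 429 [86.  87.5 89. ] [  2.9 -52.1  87.5]
side b2 362 [85.9 87.5 89. ] [  2.3 -15.9  87.5]
side b3 296 [85.9 87.5 89.2] [ 2.4 15.9 87.5]
side wedge 115 [85.7 87.3 88.9] [ 1.1 37.8 87.3]
side wedge+ 62 [85.4 86.9 88.6] [-11.5  65.1  86.9]
side tab 168 [106.1 118.1 120.1] [ -6.   49.3 118.1]
wrist b1 2622 [85.9 87.1 88.3] [ -1.9 -51.8  87.1]
wrist b2 2292 [85.8 87.1 88.3] [ -1.9 -16.   87.1]
wrist b3 1918 [85.9 87.2 88.5] [-1.9 16.  87.2]
wrist wedge 766 [85.8 87.  88.1] [-0.9 38.  87. ]
wrist wedge+ 782 [85.6 86.7 87.9] [-2.5 64.  86.7]
wrist tab 804 [114.6 118.6 119.8] [ -2.4  50.7 118.6]
```

View pics/g2.png

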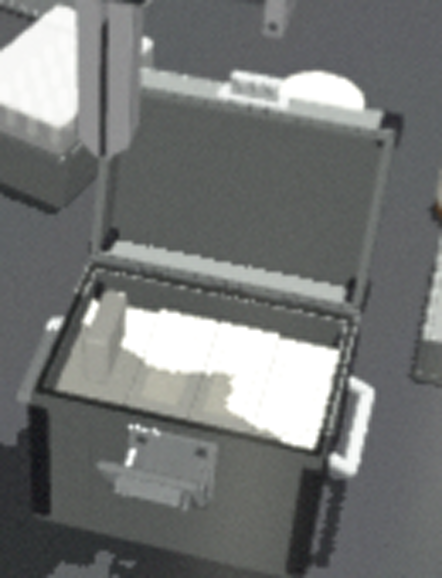

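View pics/g_wrist.png

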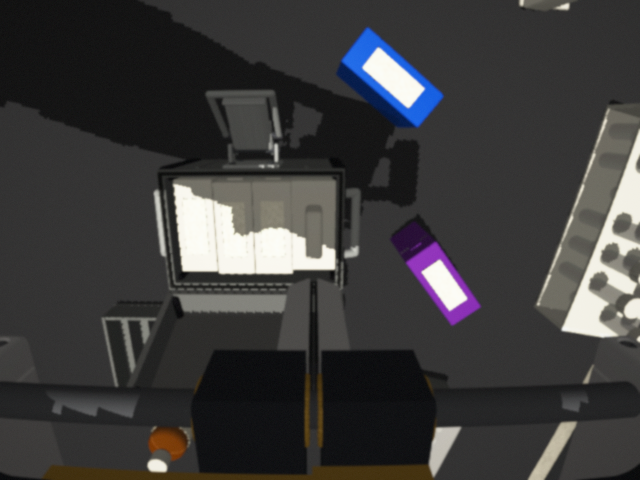

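The wedge top (about 87) matches the box tops (about 87), the tab top is at about 118.5, and the row is tight. The lid is next: I'll go over and behind it.

Run:
```python
from h import *
yaw=TH+np.pi/2
rows((*cw(140,0,250),yaw),(*cw(140,0,199),yaw),(*cw(123,0,199),yaw))
for n in ("side","scene"):
    c={"scene":(504.74,-30.3),"side":(502.04,-30.54)}[n]
    W=cloud(n,np.load(f"pics/g_{n}.npy")); C=np.dstack([(W[...,:2]-c)@EX,(W[...,:2]-c)@EY,W[...,2]])
    m=(abs(C[...,1])<20)&(C[...,0]>60)&(C[...,0]<160)&(C[...,2]>150)
    q=C[m]; print(n,q.max(0)); k=q[q[:,2]>190]; print(np.round(np.percentile(k[:,0],[2,50,98]),1))
    m=(abs(C[...,1])<60)&(C[...,0]>100)&(C[...,0]<200)&(C[...,2]>20)&(C[...,2]<260);print("behind max z",C[m].max(0))
```

```text
pose [552.  -18.1 246.2] [-3.141 -0.     1.817] F [ 0.2  0.1 -0.1] gap 0.3 t 11.95
[-140.1  -50.1   -3.8] twist -0.0
[-140.1  -50.1   47.2] twist -0.0
[-123.1  -50.1   47.2] twist -0.0
side [113.62373162  19.87904563 214.49218705]
[ 83.8  95.2 108.9]
behind max z [116.08395248  59.85226268 213.20203195]
scene [114.30556261  19.92651709 211.53120711]
[ 83.9  95.2 108.6]
behind max z [199.96410263  59.68861038 210.56779702]
```

jog_arm(deltas="-25 -9 -8 0 0; -55 -20 -8 0 0; -85 -32 -8 0 0; -115 -42 -8 0 0; -140 -50 -8 0 0; -143 -50 -4 0 0; -143 -50 20 0 0; -143 -50 47 0 0; -143 -50 47 0 0; -135 -50 47 0 0")

```text
clock: 13.2
eef_pos: [536.7, -160.9, 200.4]
eef_rot: [3.141, 0.001, 1.817]
wrist_force: [0.4, -0.1, 0.1]
finger_gap: 0.5
```

Run:
```python
from h import *
yaw=TH+np.pi/2
rows(*[(*cw(x+8,0,z+14),yaw) for x,z in [(115,185),(95,185),(75,185),(55,185),(40,185),(26,184),(12,182),(-4,175),(-17,164),(-28,150),(-36,137),(-38,132)]])
```

```text
pose [ 536.7 -160.9  200.4] [3.141e+00 1.000e-03 1.817e+00] F [ 0.4 -0.1  0.1] gap 0.5 t 13.2
[11.7 -0.5  1.4] twist -0.0
[31.7 -0.5  1.4] twist -0.0
[51.7 -0.5  1.4] twist -0.0
[71.7 -0.5  1.4] twist -0.0
[86.7 -0.5  1.4] twist -0.0
[100.7  -0.6   2.3] twist -0.0
[114.7  -0.6   4.3] twist -0.0
[130.7  -0.6  11.3] twist -0.0
[143.7  -0.6  22.3] twist -0.0
[154.7  -0.6  36.3] twist -0.0
[162.7  -0.6  49.3] twist -0.0
[164.7  -0.6  54.3] twist -0.0
```

jog_arm(deltas="12 0 1.4 0 0; 24 0 1.4 0 0; 36 0 1.4 0 0; 48 0 1.4 0 0; 60 0 1.4 0 0; 72 0 1.4 0 0; 82 0 1.4 0 0; 92 0 1.4 0 0; 100 0 2 0 0; 100 0 2 0 0")

```text
clock: 14.45
eef_pos: [511.8, -63.5, 197.3]
eef_rot: [-3.141, -0.001, 1.817]
wrist_force: [-0.2, 0.2, 0.6]
finger_gap: 0.5
```

Run:
```python
from h import *
rows()
o=grab("i",("side",))
crop("i","side",290,140,420,310,3.4,"i2")
W=o["side"][1]; c=(502.04,-30.54); C=np.dstack([(W[...,:2]-c)@EX,(W[...,:2]-c)@EY,W[...,2]-.8])
m=(abs(C[...,1]+50)<15)&(C[...,0]>-60)&(C[...,0]<120)&(C[...,2]>115)&(C[...,2]<230); q=C[m]
for z in range(120,225,8):
    k=q[abs(q[:,2]-z)<3]
    if len(k):print(z,np.round(np.percentile(k[:,0],[5,50,95]),1))
```

```text
pose [511.8 -63.5 197.3] [-3.141e+00 -1.000e-03  1.817e+00] F [-0.2  0.2  0.6] gap 0.5 t 14.45
120 [54.2 54.2 54.2]
184 [-16.1 -13.6 -11.1]
192 [-10.7  -6.2  -1.6]
200 [-1.3  2.9  6.2]
```

View pics/i2.png

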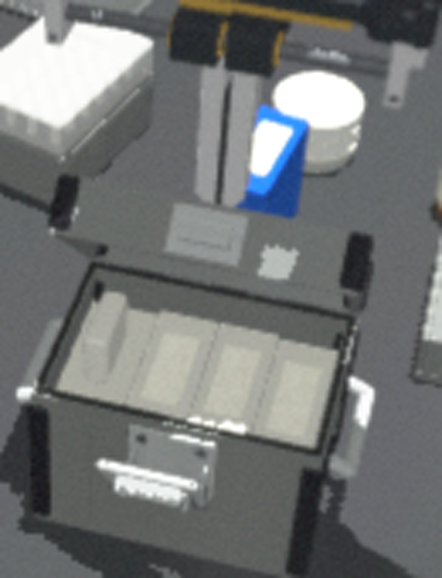

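jog_arm(deltas="8 0 0.5 0 0; 15 0 2 0 0; 23 0 5 0 0; 31 0 9 0 0; 38 0 15 0 0; 45 0 22 0 0; 52 0 30 0 0; 58 0 38 0 0; 62 0 45 0 0; 62 0 48 0 0")

```text
clock: 15.75
eef_pos: [496.8, -3.6, 149.4]
eef_rot: [-3.141, -0.001, 1.817]
wrist_force: [-11.0, 4.6, 27.1]
finger_gap: 0.8
```

Run:
```python
from h import *
rows((*cw(-30,0,149.5),TH+np.pi/2))
o=grab("j",("side",))
crop("j","side",290,140,420,310,3.4,"j2")
W=o["side"][1]; c=(502.04,-30.54); C=np.dstack([(W[...,:2]-c)@EX,(W[...,:2]-c)@EY,W[...,2]-.8])
for x in range(-50,50,10):
    m=(abs(C[...,1]+50)<15)&(abs(C[...,0]-x)<3)&(C[...,2]>100)&(C[...,2]<200);k=C[m]
    if len(k):print(x,np.round(np.percentile(k[:,2],[5,50,95]),1))
```

```text
pose [496.8  -3.6 149.4] [-3.141e+00 -1.000e-03  1.817e+00] F [-11.    4.6  27.1] gap 0.8 t 15.75
[ 2.4 -0.1 -0.1] twist 0.0
-50 [101.5 120.2 136.4]
-40 [134.  135.3 137.2]
-30 [134.9 135.6 137.6]
-20 [134.4 136.2 137.9]
-10 [134.5 135.8 137.9]
0 [134.6 135.9 138.2]
10 [134.5 135.9 137.1]
20 [134.5 136.2 137.9]
30 [134.4 136.  138.4]
40 [134.7 135.9 137. ]
```

View pics/j2.png

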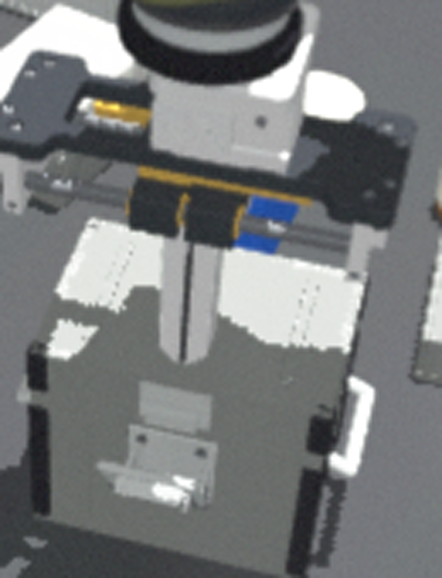

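The lid is shut, lying flat at about 135.5. Next I'll move in front of the loop bar.

jog_arm(deltas="0 0 -10 0 0; 10 0 -30 0 0; 40 0 -38 0 0; 75 0 -38 0 0; 100 0 -38 0 0; 103 0 -30 0 0; 103 0 -5 0 0; 103 0 10 0 0; 103 0 10 0 0; 103 0 10 0 0")

```text
clock: 17.05
eef_pos: [472.3, 95.5, 140.0]
eef_rot: [3.141, 0.0, 1.816]
wrist_force: [0.6, 0.1, -0.1]
finger_gap: -0.0
```

Run:
```python
from h import *
rows((*cw(-84,0,139),TH+np.pi/2))
o=grab("k",("side","scene"))
crop("k","side",290,170,390,330,3.6,"k2");crop("k","scene",280,160,420,310,4,"k1")
```

```text
pose [472.3  95.5 140. ] [3.141 0.    1.816] F [ 0.6  0.1 -0.1] gap -0.0 t 17.05
[-45.7  -0.4   1. ] twist -0.0
```

View pics/k2.png

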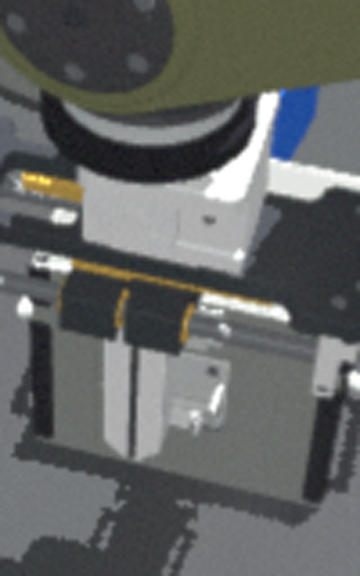

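View pics/k1.png

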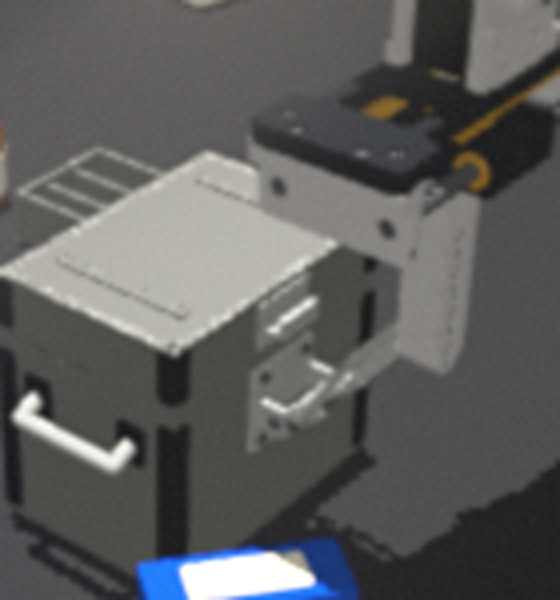

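jog_arm(deltas="-6 0 1 0 0; -12 0 1 0 0; -17 0 1 0 0; -22 0 1 0 0; -27 0 1 0 0; -32 0 0 0 0; -37 0 0 0 0; -42 0 0 0 0; -47 0 0 0 0; -47 0 0 0 0")

```text
clock: 18.4
eef_pos: [483.4, 49.9, 139.4]
eef_rot: [-3.142, 0.0, 1.816]
wrist_force: [-0.1, 0.3, -0.6]
finger_gap: 0.9
```

Run:
```python
from h import *
rows()
o=grab("l",("side","scene"))
crop("l","side",290,170,390,330,3.6,"l2");crop("l","scene",280,160,420,310,4,"l1")
```

```text
pose [483.4  49.9 139.4] [-3.142  0.     1.816] F [-0.1  0.3 -0.6] gap 0.9 t 18.4
```

View pics/l1.png

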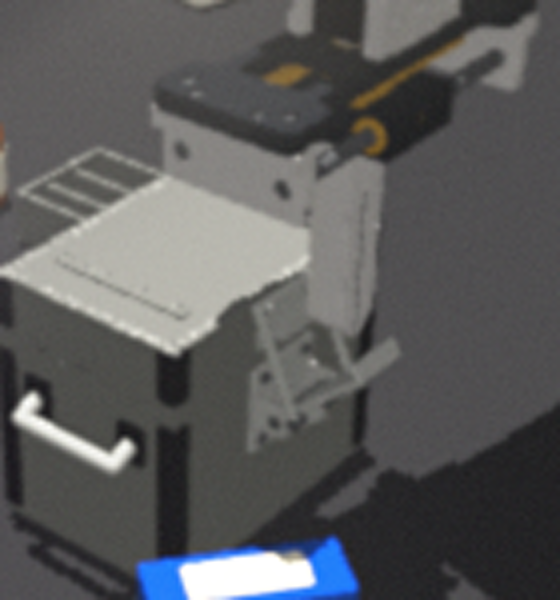

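View pics/l2.png

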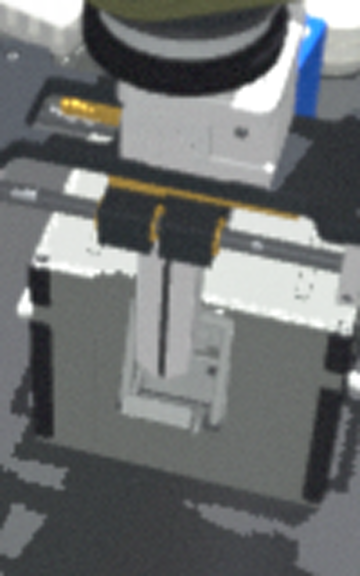

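The loop is over and leaning on the lid wall. Next I'll press the lever down part way and then check the hook.

jog_arm(deltas="9 0 0 0 0; 17 0 1 0 0; 18 0 9 0 0; 20 0 17 0 0; 23 0 25 0 0; 26 0 33 0 0; 28 0 41 0 0; 30 0 48 0 0; 31 0 55 0 0; 32 0 62 0 0")

```text
clock: 19.75
eef_pos: [475.6, 81.3, 77.0]
eef_rot: [3.141, 0.0, 1.817]
wrist_force: [-0.2, -0.5, 1.9]
finger_gap: 0.3
```

Run:
```python
from h import *
rows()
o=grab("m",("side","scene"))
crop("m","side",290,170,390,330,3.6,"m2");crop("m","scene",280,160,420,310,4,"m1")
```

```text
pose [475.6  81.3  77. ] [3.141 0.    1.817] F [-0.2 -0.5  1.9] gap 0.3 t 19.75
```

View pics/m1.png

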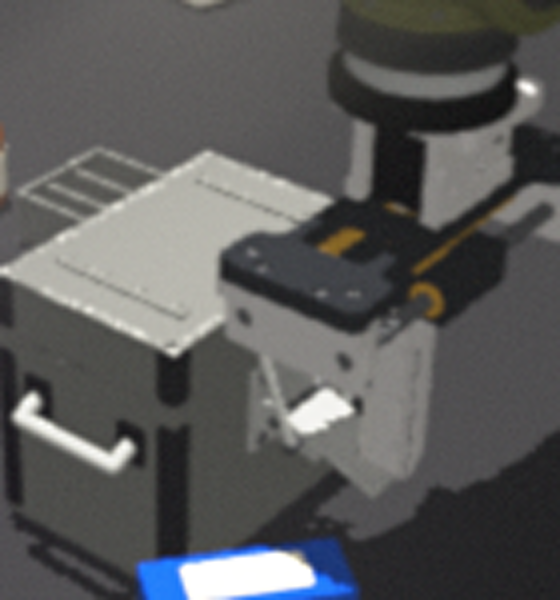

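View pics/m2.png

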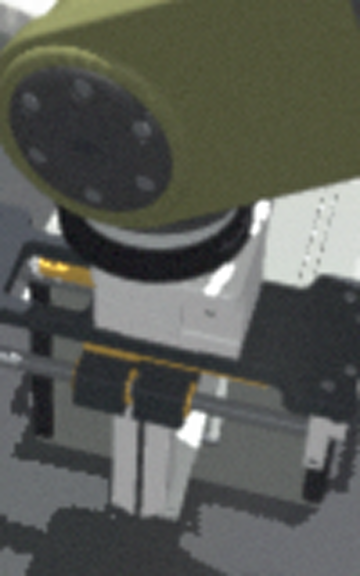

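Run:
```python
from h import *
o=grab("n",("wrist",))
W=o["wrist"][1]; c=(502.7,-30.6); C=np.dstack([(W[...,:2]-c)@EX,(W[...,:2]-c)@EY,W[...,2]])
for y in (-22,-18,18,22):
  m=(abs(C[...,1]-y)<3)&(C[...,0]>-80)&(C[...,0]<-45)&(C[...,2]>80)&(C[...,2]<134); print(y,m.sum(),np.round(C[m][::20],1).tolist()[:12])
```

```text
-22 0 []
-18 0 []
18 0 []
22 0 []
```

View pics/n_wrist.png

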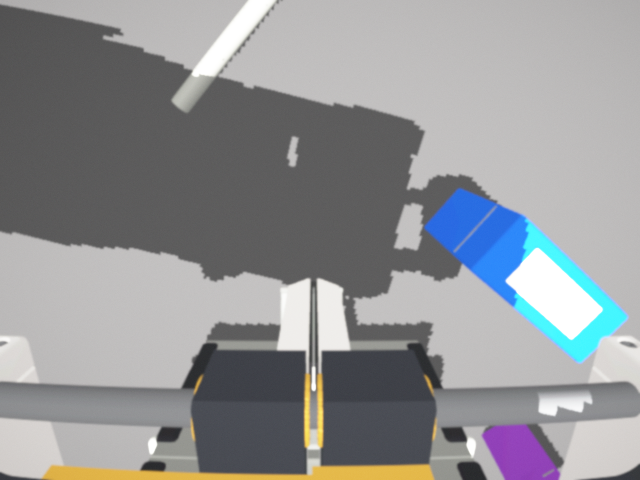

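jog_arm(deltas="5 0 -15 0 0; 15 0 -50 0 0; 40 0 -90 0 0; 70 0 -130 0 0; 90 0 -140 0 0; 90 0 -140 0 0; 90 0 -140 0 0; 90 0 -140 0 0; 90 0 -140 0 0; 90 0 -140 0 0")

```text
clock: 21.15
eef_pos: [453.6, 168.3, 217.3]
eef_rot: [-3.141, 0.0, 1.816]
wrist_force: [0.1, -0.3, -0.9]
finger_gap: 0.1
```

Run:
```python
from h import *
rows()
o=grab("q",("side","scene"))
crop("q","side",290,170,390,330,3.6,"q2");crop("q","scene",300,180,400,290,5,"q1")
for n,c in (("scene",(504.74,-30.3)),("side",(502.04,-30.54))):
    W=o[n][1]; C=np.dstack([(W[...,:2]-c)@EX,(W[...,:2]-c)@EY,W[...,2]+(.8 if n=="scene" else -.8)])
    m=(abs(C[...,1])<28)&(C[...,0]>-130)&(C[...,0]<-55)&(C[...,2]>30)&(C[...,2]<134); q=C[m]
    for z in range(44,134,5):
        k=q[abs(q[:,2]-z)<2.5]
        if len(k): print(n,z,np.round(np.percentile(k[:,0],[0,5,50,95]),1),np.round([k[:,1].min(),k[:,1].max()],1),len(k))
```

```text
pose [453.6 168.3 217.3] [-3.141  0.     1.816] F [ 0.1 -0.3 -0.9] gap 0.1 t 21.15
scene 54 [-117.6 -117.5 -117.3 -115.7] [-1.  14.5] 3
scene 59 [-119.3 -118.7 -111.9  -88.3] [-18.5  14.8] 64
scene 64 [-119.8 -119.1 -103.4  -81.1] [-17.5  22. ] 135
scene 69 [-101.8  -95.7  -86.5  -66.5] [-27.2  23.9] 138
scene 74 [-87.6 -83.7 -74.6 -59.4] [-25.4  23.5] 141
scene 79 [-75.9 -72.5 -66.2 -55.2] [-23.2  24.4] 78
scene 84 [-72.4 -71.5 -63.9 -55.6] [-24.9  24.3] 40
scene 89 [-70.  -69.9 -67.8 -55.2] [-23.6  24. ] 17
scene 94 [-68.5 -68.3 -65.7 -55.4] [-23.1  23.9] 19
scene 99 [-67.5 -67.  -64.2 -60.7] [-23.3  23.9] 18
scene 104 [-64.8 -64.2 -61.8 -58.6] [-24.6  23. ] 14
scene 109 [-63.4 -62.1 -59.6 -57.2] [-25.2  23.9] 17
scene 114 [-62.2 -62.2 -59.1 -56.1] [-23.2  23.5] 21
scene 119 [-63.2 -62.6 -60.5 -55.4] [-25.  23.] 41
scene 124 [-63.2 -62.5 -60.8 -55.3] [-20.2  13.7] 35
scene 129 [-61.9 -61.9 -61.9 -61.9] [1.4 1.4] 1
side 54 [-117.2 -117.1 -116.5 -116.2] [-12.7   8.6] 4
side 59 [-119.3 -118.3 -111.8 -106.4] [-16.   15.8] 79
side 64 [-120.3 -119.2 -103.6  -94.2] [-16.3  16.4] 187
side 69 [-99.5 -96.4 -87.9 -75.1] [-24.6  20.4] 176
side 74 [-88.2 -84.3 -75.7 -67.7] [-24.   21.1] 160
side 79 [-74.9 -73.3 -67.1 -61.5] [-23.9  20.3] 107
side 84 [-72.3 -71.7 -66.9 -55.1] [-24.1  21.2] 34
side 89 [-69.8 -69.7 -67.2 -55.1] [-23.8  21.3] 13
side 94 [-68.4 -68.2 -65.4 -55.4] [-23.8  22.3] 17
side 99 [-66.4 -65.8 -64.1 -55.7] [-24.1  22. ] 16
side 104 [-65.1 -64.6 -61.8 -60.9] [-24.2  20.6] 10
side 119 [-56.  -56.  -55.2 -55.1] [-21.    2.9] 7
side 124 [-60.6 -60.1 -56.9 -55.4] [-20.9  13.4] 21
```

View pics/q1.png

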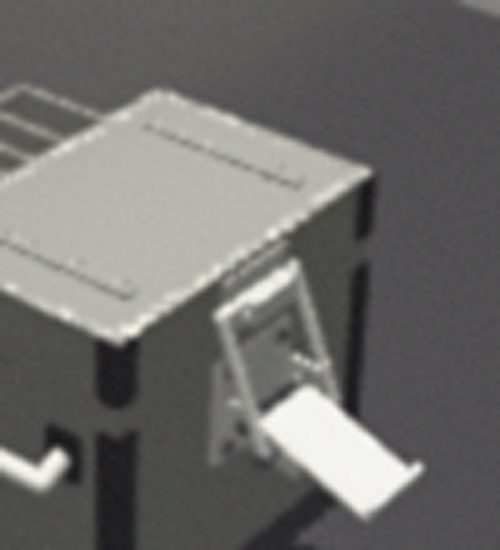

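View pics/q2.png

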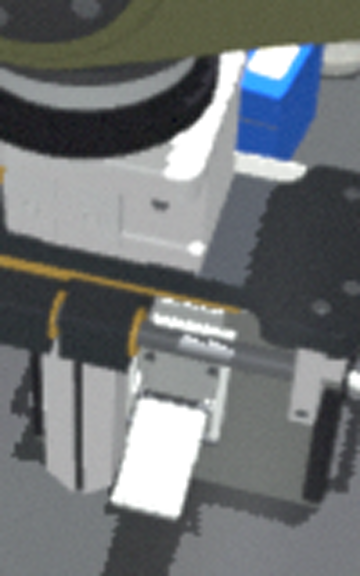

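The loop is round the keeper: the legs run to about (-57,120) behind the lip, and the lever is at about 1.2 rad. Next I'll press it over centre.

Run:
```python
from h import *
rows(*[(*cw(c-8,0,z+14),TH+np.pi/2) for c,z in [(-112,100),(-107.7,66),(-107,60),(-104,53),(-99,46),(-95.9,44),(-81.7,44),(-68,44)]])
```

```text
pose [453.6 168.4 217.4] [-3.141  0.     1.817] F [-0.4 -0.6  0.7] gap 0.4 t 21.25
[-8.490e+01 -1.000e-01  1.034e+02] twist -0.0
[-8.920e+01 -1.000e-01  1.374e+02] twist -0.0
[-8.990e+01 -1.000e-01  1.434e+02] twist -0.0
[-9.290e+01 -1.000e-01  1.504e+02] twist -0.0
[-9.790e+01 -1.000e-01  1.574e+02] twist -0.0
[-1.010e+02 -1.000e-01  1.594e+02] twist -0.0
[-1.152e+02 -1.000e-01  1.594e+02] twist -0.0
[-1.289e+02 -1.000e-01  1.594e+02] twist -0.0
```

jog_arm(deltas="-30 0 30 0 0; -65 0 70 0 0; -85 0 103 0 0; -87 0 125 0 0; -89 0 137 0 0; -90 0 143 0 0; -92 0 149 0 0; -95 0 154 0 0; -98 0 158 0 0; -100 0 160 0 0")

```text
clock: 22.5
eef_pos: [478.4, 71.6, 58.0]
eef_rot: [3.14, 0.0, 1.817]
wrist_force: [-0.0, 0.9, 3.8]
finger_gap: 0.6
```

Run:
```python
from h import *
rows()
p=manip.read_state()["eef_pos"][:2]-C0; print("case x,y",p@EX,p@EY)
o=grab("r",("scene",))
crop("r","scene",280,160,420,310,4,"r1")
```

```text
pose [478.4  71.6  58. ] [3.14  0.    1.817] F [-0.   0.9  3.8] gap 0.6 t 22.5
case x,y -105.05956160375702 0.6267613561663979
```

View pics/r1.png

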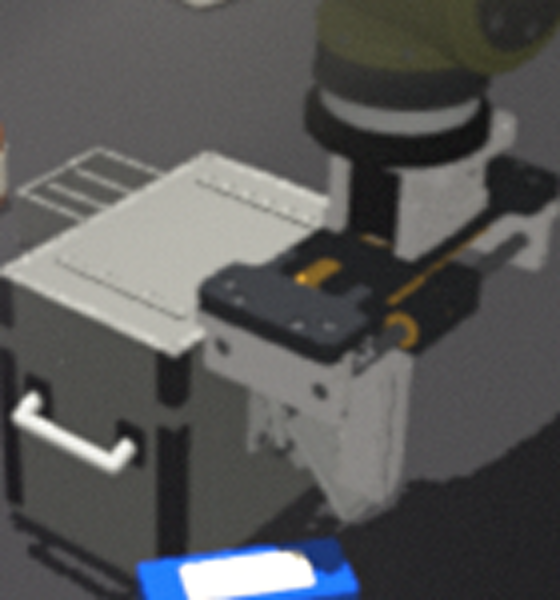

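jog_arm(deltas="-3 0 0 0 0; -6 0 0 0 0; -9 0 0 0 0; -12 0 0 0 0; -15 0 0 0 0; -18 0 0 0 0; -21 0 0 0 0; -24 0 0 0 0; -26 0 0 0 0; -26 0 0 0 0")

```text
clock: 23.8
eef_pos: [484.3, 46.2, 57.5]
eef_rot: [3.142, 0.0, 1.817]
wrist_force: [-1.0, -0.2, -1.0]
finger_gap: 0.3
```

Run:
```python
from h import *
rows()
p=manip.read_state()["eef_pos"][:2]-C0; print("case x,y",p@EX,p@EY)
o=grab("s",("scene",))
crop("s","scene",280,160,420,310,4,"s1")
```

```text
pose [484.3  46.2  57.5] [3.142 0.    1.817] F [-1.  -0.2 -1. ] gap 0.3 t 23.8
case x,y -78.92830339623006 0.14892984104223503
```

View pics/s1.png

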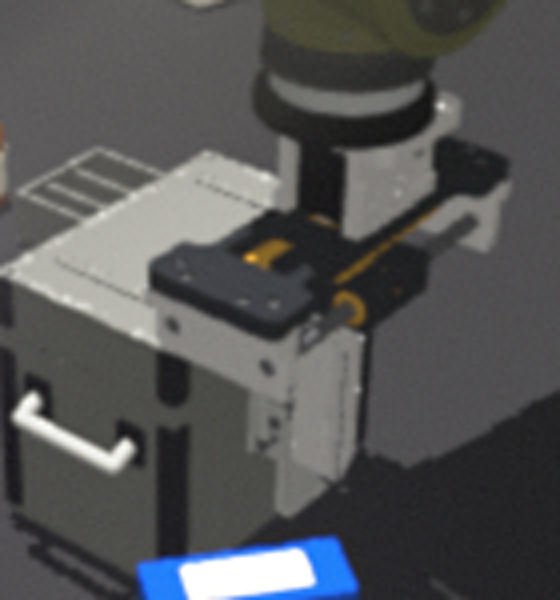

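The force is zero, so the lever has probably snapped over. I'll press gently to confirm and then back off.

jog_arm(deltas="-2 0 0 0 0; -4 0 0 0 0; -5 0 0 0 0; -5 0 0 0 0; 10 0 0 0 0; 45 0 0 0 0; 80 0 -40 0 0; 120 0 -90 0 0; 150 0 -140 0 0; 165 0 -160 0 0")

```text
clock: 25.1
eef_pos: [444.1, 208.0, 220.5]
eef_rot: [3.137, -0.0, 1.818]
wrist_force: [-0.5, -0.1, -0.5]
finger_gap: 0.4
```

jog_arm(deltas="0 -30 -10 0 0; 0 -60 -20 0 0; 0 -90 -20 0 0; 0 -120 -20 0 0; 0 -150 -20 0 0; 0 -150 -20 0 0; 0 -150 -20 0 0; 0 -150 -20 0 0; 0 -150 -20 0 0; 0 -150 -20 0 0")

```text
clock: 26.35
eef_pos: [298.8, 169.8, 237.3]
eef_rot: [-3.141, 0.0, 1.817]
wrist_force: [-0.6, 0.3, -0.0]
finger_gap: 0.4
```

Run:
```python
from h import *
rows()
o=grab("u",("side","scene"))
crop("u","side",280,140,420,330,3,"u2");crop("u","scene",270,160,410,310,4,"u1")
for n,c in (("scene",(504.74,-30.3)),("side",(502.04,-30.54))):
    W=o[n][1]; C=np.dstack([(W[...,:2]-c)@EX,(W[...,:2]-c)@EY,W[...,2]+(.8 if n=="scene" else -.8)])
    m=(abs(C[...,1])<28)&(C[...,0]>-130)&(C[...,0]<-54.5)&(C[...,2]>10)&(C[...,2]<134); q=C[m]
    for z in range(14,134,8):
        k=q[abs(q[:,2]-z)<4]
        if len(k): print(n,z,np.round(np.percentile(k[:,0],[0,5,50,95]),1),len(k))
    m=(abs(C[...,1])<70)&(abs(C[...,0])<48)&(C[...,2]>120)&(C[...,2]<160); print("lid top",np.round(np.percentile(C[m][:,2],[1,50,99]),1), np.polyfit(C[m][:,0],C[m][:,2],1)[0])
    for nm,(x,y,z) in dict(wedgeold=(577,338.5,0),canister=(441,315,72)).items():pass
```

```text
pose [298.8 169.8 237.3] [-3.141  0.     1.817] F [-0.6  0.3 -0. ] gap 0.4 t 26.35
scene 22 [-73.  -72.8 -69.4 -66.1] 52
scene 30 [-67.9 -67.5 -66.7 -64.2] 36
scene 38 [-68.  -67.8 -66.7 -64.6] 38
scene 46 [-67.8 -67.7 -66.6 -64.7] 34
scene 54 [-68.3 -67.9 -66.8 -59.4] 46
scene 62 [-68.8 -67.8 -66.1 -59.5] 57
scene 70 [-69.8 -69.1 -66.7 -54.8] 59
scene 78 [-70.6 -69.5 -65.7 -55.5] 94
scene 86 [-70.6 -68.7 -59.9 -54.7] 51
scene 94 [-60.9 -60.5 -56.6 -54.6] 36
scene 102 [-59.4 -58.9 -57.2 -55.3] 23
scene 110 [-60.9 -60.9 -57.3 -55.7] 16
scene 118 [-63.2 -62.7 -59.  -55. ] 61
scene 126 [-64.3 -63.1 -61.2 -55.8] 27
lid top [133.7 135.6 137.9] 0.0018589079599790307
side 22 [-73.  -72.5 -69.3 -66. ] 69
side 30 [-67.9 -67.7 -66.6 -65.2] 50
side 38 [-68.  -68.  -66.7 -65.5] 44
side 46 [-68.3 -67.8 -66.5 -65. ] 46
side 54 [-68.9 -67.8 -66.5 -65.1] 52
side 62 [-68.1 -67.6 -66.4 -62.8] 63
side 70 [-70.  -68.9 -66.7 -56.3] 75
side 78 [-70.6 -69.8 -65.6 -54.8] 114
side 86 [-70.7 -70.5 -60.6 -54.7] 51
side 94 [-61.7 -60.2 -57.1 -54.6] 41
side 102 [-60.  -59.3 -57.9 -54.9] 23
side 110 [-60.3 -60.3 -57.3 -54.9] 21
side 118 [-62.8 -62.5 -60.  -54.8] 86
side 126 [-63.  -62.9 -60.6 -54.7] 46
lid top [133.6 135.9 138.3] 0.0023301221602748715
```

View pics/u1.png

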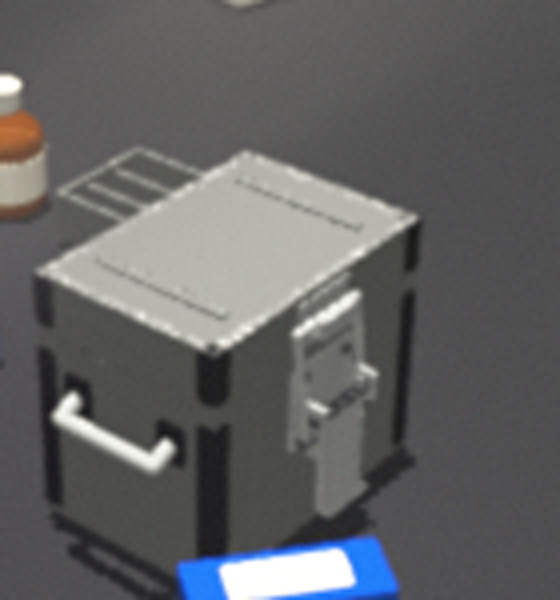

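View pics/u_scene.png

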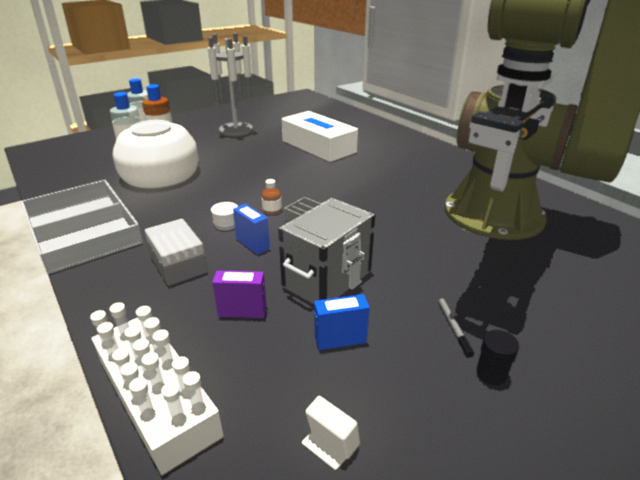

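View pics/u_side.png

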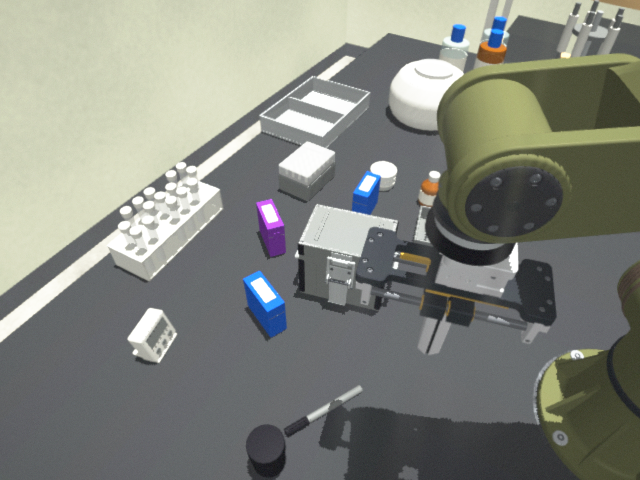

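The final images show the lid flat at 135.6. The lever hangs vertically, its face constant at x≈-67.5 from z 30 to 62, and the loop is behind the keeper. The bystanders stand at their original pixels, and the robot is clear.

```bash
python3 -c "
from cell import workorder
print(workorder.sign_off())"
```

```text
the job is handed in; nothing more can be done
None
```

The slide-transport case is packed, shut and latched, and the job is handed in at about 26.5 s of the 70 s allowed.

**What I did:**
- **Wedge:** I gripped it by the tab, lowered it into the gap, released it about 15 mm above home, and pushed it home with the closed fingertips.
- **Lid:** I swung it shut from behind.
- **Latch:** I swung the loop over the keeper and pressed the lever down over centre until it snapped shut.

**Last checks:**
- **Wedge:** its top was level with the box tops to within 1 mm and the row was tight, checked before the lid was shut. It seated firmly, with 52 N at the wrist at the end of the push, above the roughly 25 N quoted.
- **Lid:** it lies flat at about 135.6 mm, against 135.5 mm nominal.
- **Lever:** it hangs vertical against the case front.
- **Loop:** it sits behind the keeper's lip. I confirmed this from depth readings and an enlarged image, because the bar was partly hidden by the lip.
- **Surroundings:** all bystanders and look-alikes in view are where they started, and the robot is touching nothing.

No check failed. The scene and side cameras disagreed by about 2 mm, within their stated calibration, so I used the average of the two.

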